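# Lay the guest-room tea tray

### The job

Lay the tea tray from the supplies on the grey mat: leave both cups upside down and stand each in the middle of the saucer of its own size, the big cup on the big saucer and the small cup on the small one. Stand the sachet dish on the tray in the middle of the gap between the two saucers, level with their centres and with its long sides running front to back (touching neither saucer), and stand the sugar pot upright on the tray close behind the dish (on its far side from the robot), centred on it and at most about 3 cm from its end. Set each piece down on its place before letting go, never dropping the china, and do not push about or knock over the glass tumbler and the water bottle that stand among the supplies.

Things in the scene. Friction and masses are not known exactly. Their poses are not given: they have to be found in the camera images.
- tray: Light wooden serving tray, 270 mm front to back (its x) by 400 mm wide (its y), rim 26 mm high and 12 mm wide, floor 12 mm above the table. Fixed; it lies left or right of the robot's centre line, turned by at most 0.15 rad. Origin at the centre of its underside, on the table; x points to the back (away from the robot), y to the left, z up. Two teaspoons (6 mm high) lie along its back edge behind the saucers and do not matter.
- big_saucer: Larger white china saucer, 144 mm across, fixed on the tray floor in the left or right half of the tray, the small saucer in the other half (their centres 230 to 250 mm apart). Rim 14 mm high; flat well of 48 mm radius, 6 mm above the underside. Origin at the centre of its underside; axes parallel to the tray's.
- small_saucer: Smaller white china saucer, 116 mm across, fixed on the tray floor in the other half. Rim 12 mm high; flat well of 40 mm radius, 6 mm above the underside. Origin at the centre of its underside; axes parallel to the tray's.
- big_cup_center (a point): Centre (half-way up, on the axis) of the larger white cup, which stands upside down: 62 mm high, nearly straight-sided, 66 mm across at the rim (below) and 63 mm near the top, 190 g. Its handle points along its x, reaching 59 mm from the axis, between 10 and 50 mm above the rim; grip it across its y. z up.
- small_cup_center (a point): Centre (half-way up, on the axis) of the smaller white cup, which stands upside down: 50 mm high, nearly straight-sided, 50 mm across at the rim (below) and 48 mm near the top, 110 g. Its handle points along its x, reaching 47 mm from the axis, between 8 and 41 mm above the rim; grip it across its y. z up.
- dish_center (a point): Centre (half-way up the walls) of the rectangular white china dish filled with standing sachets: 90 mm long (its x) by 46 mm wide (its y), walls 44 mm high, the sachets rise to about 52 mm; 240 g. Either end may face the back.
- pot_center (a point): Centre (half-way up) of the round white lidded sugar pot: 53 mm across, 68 mm high in all with its lid knob, straight-sided from 6 to 50 mm above its foot; lid and pot are one piece; 200 g. z up.
- tumbler_center (a point): Centre of a plain glass tumbler standing upside down on the mat, 68 mm across below, 91 mm high: a bystander, leave it where it stands.
- bottle_center (a point): Centre of a small clear water bottle standing on the mat, 56 mm across, 150 mm high: a bystander, leave it where it stands.
Mind the look-alikes: they are no part of the job. Leave any green or purple look-alike of the part that bears big_cup_center alone.

How it is judged:
By the outcome, as a careful person would: the job done as asked, in the order asked, and still so for the second after the job is handed in, with the robot touching nothing.
It also fails if it takes over 120 s, if anything falls off the work surface, if the arm or the gripper's body presses on something with over 40 N, if the wrist force passes 120 N, or if a joint passes its speed limit or range.

### The arm

A 6-joint arm with a two-finger parallel gripper is mounted at the origin on the work surface. World frame = base frame: x ahead of the robot, y to its left, z up, the work surface at z = 0. Lengths are in m, angles in rad, forces in N, time in s.
With the tool pointing down it reaches from about 0.35 to 0.775 m from the base axis. Payload 5.5 kg.
Tool frame: the origin (TCP) lies between the finger pads; the fingertips stand 11 mm ahead of it and the grasp point (between the pads) lies 8 mm behind it (tips_ahead is the distance from the TCP to the fingertips, in m); z points along the fingers, y is the line along which they close (so a half turn about z gives the same grasp; the last joint's range is limited). The gripper opens to 85 mm and grips with 20 to 120 N. Pads are 22 mm wide; open, the fingers measure 114 mm over their backs; the gripper's body (76 mm by 85 mm) begins 54 mm behind the grasp point. The pads swing forward as they close: fully open they stand 13 mm farther back than shut.
Start: joints at [-1.304, 0.313, 0.046, 1.304, 0, 1.431], TCP at [0.228, -0.528, 0.242] pointing down, gripper open.
Joint ranges: [-2.76, 2.76], [-0.86, 1.69], [-1.03, 1.26], [-2.2, 2.34], [-1.47, 1.5], [-3.14, 3.14]. Speed limits (rad/s): [2.57, 2.57, 3.14, 3.14, 3.14, 3.14].

### API

Orientations are given as a unit quaternion [w, x, y, z].
In Python, from workcell import * gives the robot as it stands. The module is installed in compiled form; this text tells all that it offers.
- The arm moves only by the tool jog_arm, never from a script. Its argument "moves" is a list of rows, each an object with "fingers": the closure, from 0 (fully open) to 1 (shut); "slide": the shift along the tool's x, y, z in mm, a list of three; "angular": the turn, a rotation vector about the tool's x, y, z in degrees, a list of three. A call has 1 to 10 rows; each row is the pose to reach, as a shift and turn from the pose commanded when the call began, along the tool's axes at that moment; what a row does not reach only later rows make up. A row lasts 1/12 s, in which the tool goes at most 41.7 mm and 7.16 degrees, less where a joint would pass 70% of its speed; a pose out of reach is approached as far as the arm can. A call with a gripper value outside its range is refused whole. The fingers move at their own pace and stop on an object; "squeeze" is the grip in N (left out, the last holds). Time passes only in rows, so rows that repeat a pose let the fingers close. It gives the time, the measured TCP pose, the force, the opening and the grip force at its end, in the units of the state.
- get_state(): the state, without advancing time (a new reading comes with each control period).
- read_camera(name): name is "scene" or "top" or "wrist"; returns a dict with "color" (420x560x3 uint8, red, green, blue), "fovy" (degrees; the focal length in pixels is half the picture's height over the tangent of half this angle, whatever the lens; pixels are square), "cx", "cy" (the principal point, pixels), "world_from_camera" (4x4, takes a point from camera to world coordinates); the wrist camera has in their place "tool_from_camera" (4x4, takes a point from camera to tool coordinates, whose origin is the TCP and whose axes are the flange's). Camera axes: x right, y down, z forward; pixel columns grow to the right and rows downward; lengths in m; the calibration is good to about 2 mm. A picture is of the moment at which its call begins: read the wrist's pose just before it. There is no depth.
- hand_in(): hands the job in; it is judged then, once.
Trained networks look in a picture, given as the dict that the camera call returned (one of the last four; its "shot" number tells which), for a name from the list of things; names that differ only in an ending like _2 or _b are one class to them, and where a whole thing is asked for, a point or a joint stands for the part that bears it (a point fixed in the world has none). Each returns a list of dicts, best first, with "p" (0 to 1); they miss things now and then, are a little off and sometimes report something else, mostly with a low value. They report only what shows in the picture. A call takes as long as a camera call. They do not tell look-alikes from the thing itself.
- look_for(target, picture): "point" ([column, row] in pixels, amid what is visible of it).
- tip_of(target, picture): "point" ([column, row] in pixels: a listed point, or the origin of a listed thing).
The state is a dict: "clock": time; "joint_pos": joint angles; "qvel": joint speeds; "tau": joint torques, N m; "tcp_pos": TCP position; "orientation": TCP orientation; "wrist_force": force on the tool from outside, world axes, zero at the start; "ft_torque": the same for the moment, N m; "finger_gap": finger opening in m; "grip_force": force on a finger pad.
Only numpy, scipy, OpenCV 4.12 (cv2) and the standard library are available. Lean on these libraries where they do the work, as an engineer would, in place of code of your own. Each camera call takes 0.05 s, during which the arm holds its last target. There are 200 camera calls.

## Working session

There is one attempt and no reset: what is moved stays moved. The work goes in short steps, Python scripts to look and compute and a tool call to move; the robot and the scene stay as the last step left them, time stands still between calls to the robot, and variables do not carry over. Pictures are saved under pics/ and viewed, at most 14 in all, crops included, and the job is handed in when it is done.

Besides the shell and the picture viewer there is one more tool, called after ">>>" in YAML: its name, and indented under it one key for each argument. jog_arm: Moves the arm, as the interface text tells. Its arguments: {"type":"object","properties":{"moves":{"type":"array","items":{"type":"object","properties":{"fingers":{"type":"number"},"slide":{"type":"array","items":{"type":"number"}},"angular":{"type":"array","items":{"type":"number"}}}}},"squeeze":{"type":"number"}},"required":["moves"]}

```bash
mkdir -p pics; cat > h.py <<'E'
from workcell import *
import numpy as np, cv2
from scipy.spatial.transform import Rotation as R
def T_of(st):
    w,x,y,z=st['orientation']; T=np.eye(4); T[:3,:3]=R.from_quat([x,y,z,w]).as_matrix(); T[:3,3]=st['tcp_pos']; return T
def shot(name):
    st=get_state(); p=read_camera(name)
    p['W']=np.array(p['world_from_camera']) if name!='wrist' else T_of(st)@np.array(p['tool_from_camera'])
    return p
def K(p):
    h=p['color'].shape[0]; f=h/2/np.tan(np.radians(p['fovy'])/2); return f,p['cx'],p['cy']
def px2w(p,uv,z):
    f,cx,cy=K(p); d=p['W'][:3,:3]@np.array([(uv[0]-cx)/f,(uv[1]-cy)/f,1]); o=p['W'][:3,3]
    return o+d*(z-o[2])/d[2]
def w2px(p,X):
    f,cx,cy=K(p); c=np.linalg.inv(p['W'])@np.append(X,1); return np.array([cx+f*c[0]/c[2],cy+f*c[1]/c[2]])
def save(p,n,crop=None,s=1):
    im=p['color'][:,:,::-1]
    if crop: im=im[crop[1]:crop[3],crop[0]:crop[2]]
    cv2.imwrite('pics/'+n,cv2.resize(im,None,fx=s,fy=s,interpolation=cv2.INTER_CUBIC))
def detall(p,names,Z):
    for n in names:
        for f in (tip_of,look_for):
            for d in f(n,p)[:4]:
                if d['p']>.15: print(n,f.__name__,round(d['p'],2),np.round(d['point'],1),np.round(px2w(p,d['point'],Z[n])[:2],4))
Z=dict(tray=0,big_saucer=.012,small_saucer=.012,big_cup_center=.031,small_cup_center=.025,dish_center=.022,pot_center=.034,tumbler_center=.045,bottle_center=.075)
E
python3 - <<'E'
from h import *
s=get_state();print(s['tcp_pos'],s['orientation'])
for n in('top','scene'):
    p=shot(n); save(p,n+'0.png',s=1.42); print(n,K(p),np.round(p['W'],3).tolist())
    detall(p,Z,Z)
p=shot('wrist');print(np.round(p['tool_from_camera'],3).tolist(),K(p))
E
```

```text
[ 0.22735343 -0.52759615  0.24140034] [-9.16666908e-04  9.79384600e-01  2.02002374e-01 -7.70597732e-05]
top (np.float64(398.8275414968252), 281.4043120400486, 214.83326309004727) [[-0.015, -0.998, 0.053, 0.443], [-1.0, 0.016, 0.013, -0.09], [-0.014, -0.053, -0.999, 1.155], [0.0, 0.0, 0.0, 1.0]]
tray call 0.96 [181.8 207.6] [0.53   0.2144]
tray call 0.61 [181.4 194.3] [0.5689 0.2155]
big_saucer call 0.93 [223.6 226.6] [0.4724 0.091 ]
big_saucer call 0.32 [143.3 221.8] [0.4899 0.3226]
big_saucer call 0.6 [224.3 224.6] [0.4781 0.0889]
small_saucer call 0.76 [143.5 219.4] [0.4968 0.3221]
small_saucer call 0.88 [141.9 219.8] [0.4957 0.3267]
big_cup_center call 0.7 [426.3 249.5] [ 0.399  -0.4792]
big_cup_center call 0.69 [432.  181.7] [ 0.5893 -0.5018]
big_cup_center call 0.62 [373.4 179.9] [ 0.5972 -0.3372]
big_cup_center call 0.9 [374.5 180.3] [ 0.596  -0.3403]
big_cup_center call 0.72 [432.2 179.8] [ 0.5946 -0.5025]
big_cup_center call 0.68 [427.2 248.2] [ 0.4026 -0.4819]
small_cup_center call 0.71 [369.  227.5] [ 0.4631 -0.3225]
small_cup_center call 0.7 [370.1 229. ] [ 0.4588 -0.3254]
[... 1530 characters left out ...]
  174.5] [ 0.5927 -0.3452]
dish_center call 0.93 [285.4 209.6] [ 0.4745 -0.0835]
dish_center call 0.8 [284.  209.8] [ 0.4778 -0.0854]
pot_center call 0.8 [261.5 177.7] [ 0.4561 -0.2049]
pot_center call 0.63 [260.  179.3] [ 0.4632 -0.2028]
tumbler_center call 0.95 [216.1 194.7] [ 0.5944 -0.2239]
tumbler_center call 0.93 [213.5 196.8] [ 0.6039 -0.2221]
bottle_center call 0.7 [243.  215.7] [ 0.598  -0.1021]
bottle_center call 0.59 [242.3 221.8] [ 0.6109 -0.0881]
bottle_center call 0.17 [359.3 315.7] [0.577 0.258]
[[0.001, -0.949, -0.315, 0.081], [1.0, 0.002, -0.001, 0.001], [0.001, -0.315, 0.949, -0.132], [0.0, 0.0, 0.0, 1.0]] (np.float64(354.8090436121475), 278.70264359021, 204.78240751383677)
```

View pics/top0.png

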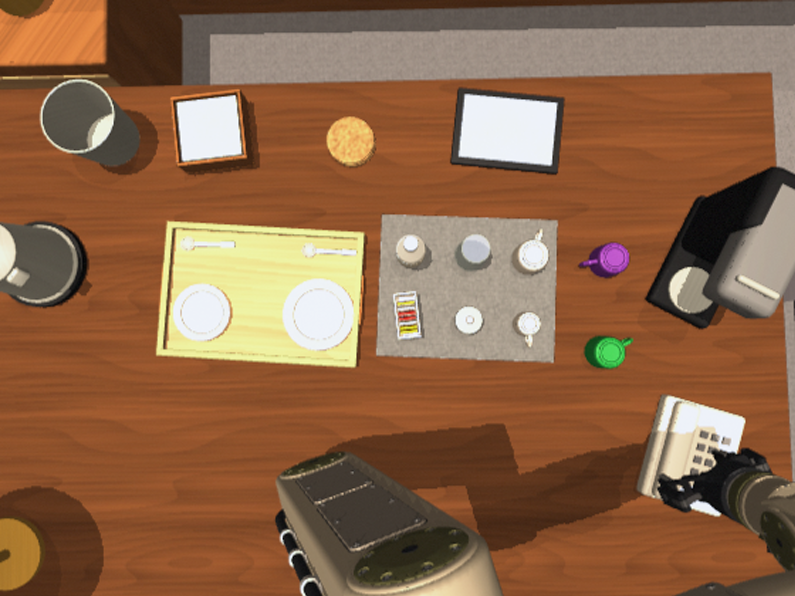

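View pics/scene0.png

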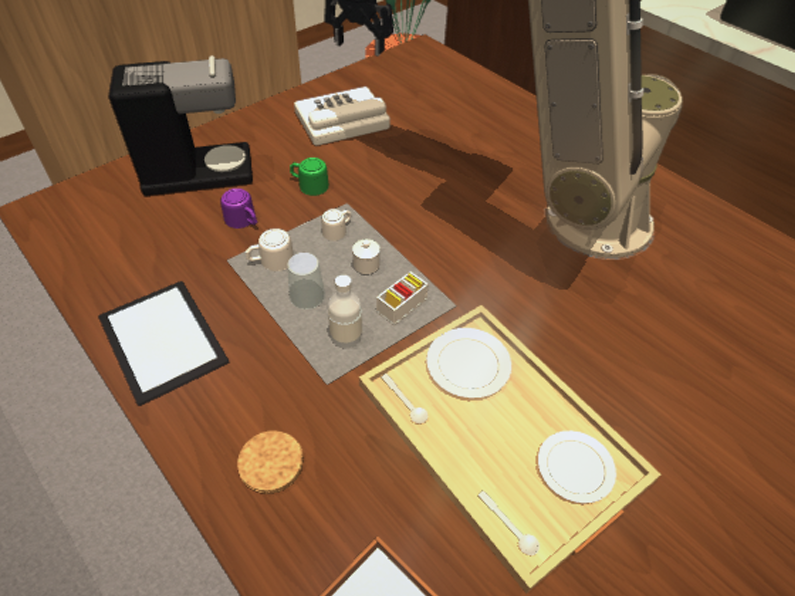

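The top view (pixels ÷1.42) shows the mat with bottle (289,175), tumbler (333,175), dish (285,222), pot (330,226), and the tray on the left with the big saucer at its right end (224,225).

Candidates for big_cup_center are the white cup at (375,180), the purple one at (432,181) and the green one at (426,249). I choose the white one on the mat, at about (0.596, -0.338). The small cup is at (370,228). Next I'll swing over the mat for a close wrist view.

```bash
cat >> h.py <<'E'
def plan(xyz,yaw):
    "move to TCP xyz, tool down, tool x at world yaw"
    T=T_of(get_state()); c,s=np.cos(yaw),np.sin(yaw)
    G=np.array([[c,s,0],[s,-c,0],[0,0,-1]])
    print('slide',np.round(1000*T[:3,:3].T@(np.array(xyz)-T[:3,3]),1),'ang',np.round(np.degrees(R.from_matrix(T[:3,:3].T@G).as_rotvec()),2))
E
python3 - <<'E'
from h import *
plan([.50,-.24,.30],np.pi)
E
```

```text
slide [ 364.2 -156.8  -57.7] ang [ 0.0000e+00  1.0000e-02 -1.5669e+02]
```

>>> jog_arm:
  moves:
    - {"slide": [364, -157, -58], "angular": [0, 0, -156.7], "fingers": 0}
    - {"slide": [364, -157, -58], "angular": [0, 0, -156.7], "fingers": 0}
    - {"slide": [364, -157, -58], "angular": [0, 0, -156.7], "fingers": 0}
    - {"slide": [364, -157, -58], "angular": [0, 0, -156.7], "fingers": 0}
    - {"slide": [364, -157, -58], "angular": [0, 0, -156.7], "fingers": 0}
    - {"slide": [364, -157, -58], "angular": [0, 0, -156.7], "fingers": 0}
    - {"slide": [364, -157, -58], "angular": [0, 0, -156.7], "fingers": 0}
    - {"slide": [364, -157, -58], "angular": [0, 0, -156.7], "fingers": 0}
    - {"slide": [364, -157, -58], "angular": [0, 0, -156.7], "fingers": 0}
    - {"slide": [364, -157, -58], "angular": [0, 0, -156.7], "fingers": 0}

```text
clock: 2.78
tcp_pos: [0.5019, -0.2369, 0.3012]
orientation: [0.001, 0.673, 0.74, 0.001]
wrist_force: [-0.8, -0.5, 1.1]
finger_gap: 0.0852
grip_force: 0.0
```

```bash
python3 -c "
from h import *
plan([.50,-.24,.30],np.pi)"
```

```text
slide [-2.9 -2.2  1.2] ang [ 7.000e-02  8.000e-02 -8.457e+01]
```

>>> jog_arm:
  moves:
    - {"angular": [0, 0, -84.6]}
    - {"angular": [0, 0, -84.6]}
    - {"angular": [0, 0, -84.6]}
    - {"angular": [0, 0, -84.6]}
    - {"angular": [0, 0, -84.6]}
    - {"angular": [0, 0, -84.6]}
    - {"angular": [0, 0, -84.6]}
    - {"angular": [0, 0, -84.6]}
    - {"angular": [0, 0, -84.6]}
    - {"angular": [0, 0, -84.6]}

```text
schema error: expected keys fingers, slide, angular
```

>>> jog_arm:
  moves:
    - {"angular": [0, 0, -13]}
    - {"angular": [0, 0, -13]}
    - {"angular": [0, 0, -13]}

```text
schema error: expected keys fingers, slide, angular
```

```bash
python3 - <<'E'
from h import *
p=shot('wrist'); save(p,'w1.png',s=1.42)
detall(p,list(Z)[3:],Z)
plan([.50,-.24,.30],np.pi)
E
```

```text
big_cup_center call 0.9 [320.7 348.9] [ 0.5851 -0.4918]
big_cup_center call 0.89 [190.3 329. ] [ 0.4057 -0.4762]
big_cup_center call 0.63 [342.6 251.6] [ 0.5926 -0.3428]
big_cup_center call 0.98 [194.7 330.4] [ 0.4116 -0.4779]
big_cup_center call 0.97 [343.7 247.3] [ 0.5931 -0.3368]
big_cup_center call 0.88 [319.3 348. ] [ 0.583  -0.4905]
small_cup_center call 0.96 [243.2 229.9] [ 0.4669 -0.328 ]
small_cup_center call 0.9 [238.7 227.8] [ 0.4612 -0.3257]
dish_center call 0.8 [272.8  16.2] [ 0.4818 -0.0877]
dish_center call 0.73 [272.5  22.1] [ 0.482  -0.0932]
pot_center call 0.79 [253.8 133.3] [ 0.4717 -0.2077]
pot_center call 0.85 [253.6 133.9] [ 0.4716 -0.2083]
tumbler_center call 0.88 [374.9 157.7] [ 0.6073 -0.22  ]
tumbler_center call 0.61 [377.3 157.7] [ 0.6099 -0.2197]
tumbler_center call 0.28 [238.4 228.3] [ 0.4625 -0.3181]
bottle_center call 0.62 [405.4  28.2] [ 0.6047 -0.0947]
bottle_center call 0.75 [405.   27.1] [ 0.6041 -0.0939]
slide [0.5 0.8 0.3] ang [-1.000e-02  0.000e+00 -8.516e+01]
```

View pics/w1.png

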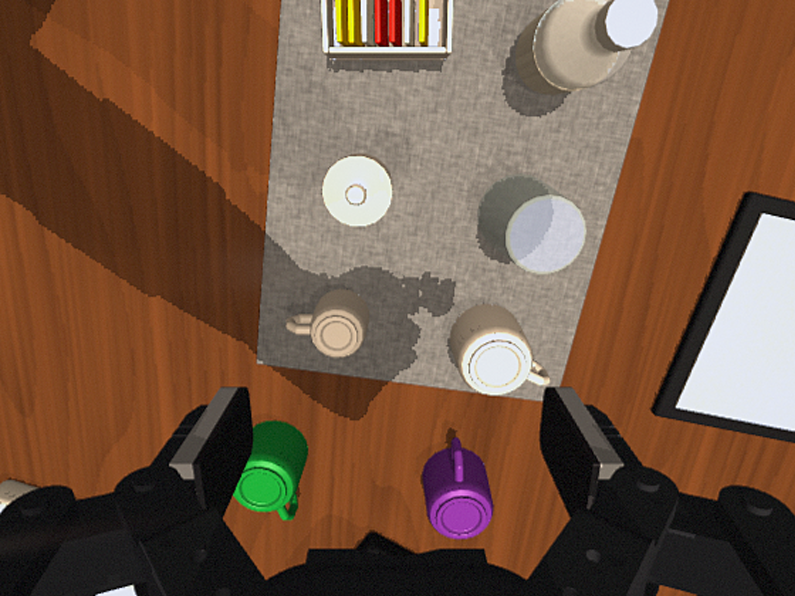

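The wrist view shows the white big cup with its top ring at display (500,365) and handle tip at (545,378). The small cup's top is at (337,335) and its handle tip at (290,325); the pot knob is at (356,194). Green and purple cups lie off the mat, so the choice is confirmed.

```bash
python3 - <<'E'
from h import *
p=shot('wrist')
for n,(u,v),z in [('bigtop',(500,365),.062),('bighandle',(545,378),.03),('smalltop',(337,335),.05),('smallhandle',(290,325),.025),('knob',(356,194),.068),('potbody',(357,190),.052)]:
    print(n,np.round(px2w(p,((u+.5)/1.42,(v+.5)/1.42),z),4))
E
```

```text
bigtop [ 0.5932 -0.3387  0.062 ]
bighandle [ 0.6438 -0.3634  0.03  ]
smalltop [ 0.4588 -0.329   0.05  ]
smallhandle [ 0.4153 -0.3341  0.025 ]
knob [ 0.4685 -0.2105  0.068 ]
potbody [ 0.468  -0.2097  0.052 ]
```

>>> jog_arm:
  moves:
    - {"angular": [0, 0, -85.2], "slide": [0, 0, 0], "fingers": 0}
    - {"angular": [0, 0, -85.2], "slide": [0, 0, 0], "fingers": 0}
    - {"angular": [0, 0, -85.2], "slide": [0, 0, 0], "fingers": 0}
    - {"angular": [0, 0, -85.2], "slide": [0, 0, 0], "fingers": 0}
    - {"angular": [0, 0, -85.2], "slide": [0, 0, 0], "fingers": 0}
    - {"angular": [0, 0, -85.2], "slide": [0, 0, 0], "fingers": 0}
    - {"angular": [0, 0, -85.2], "slide": [0, 0, 0], "fingers": 0}
    - {"angular": [0, 0, -85.2], "slide": [0, 0, 0], "fingers": 0}
    - {"angular": [0, 0, -85.2], "slide": [0, 0, 0], "fingers": 0}
    - {"angular": [0, 0, -85.2], "slide": [0, 0, 0], "fingers": 0}

```text
clock: 4.32
tcp_pos: [0.4996, -0.24, 0.3003]
orientation: [0.0, 0.114, 0.993, -0.0]
wrist_force: [0.8, 0.1, 0.4]
finger_gap: 0.0853
grip_force: 0.0
```

>>> jog_arm:
  moves:
    - {"angular": [0, 0, -13.5], "slide": [0, 0, 0], "fingers": 0}
    - {"angular": [0, 0, -13.5], "slide": [0, 0, 0], "fingers": 0}
    - {"angular": [0, 0, -13.5], "slide": [0, 0, 0], "fingers": 0}

```text
clock: 4.57
tcp_pos: [0.4996, -0.2401, 0.3003]
orientation: [0.0, -0.002, 1.0, -0.0]
wrist_force: [-0.2, 0.4, -0.8]
finger_gap: 0.0854
grip_force: 0.0
```

```bash
python3 - <<'E'
from h import *
p=shot('wrist'); save(p,'w2.png',s=1.42); np.save('w2.npy',p,allow_pickle=True)
detall(p,list(Z)[3:],Z)
plan([.50,-.24,.30],np.pi)
E
```

```text
big_cup_center call 0.86 [200.9 239.8] [ 0.5973 -0.3354]
big_cup_center call 0.6 [58.2 67.8] [ 0.4004 -0.4732]
big_cup_center call 0.57 [ 71.3 234.8] [ 0.5913 -0.4935]
big_cup_center call 0.85 [199.4 239.2] [ 0.5965 -0.3372]
big_cup_center call 0.75 [ 70.2 232.5] [ 0.5883 -0.4943]
big_cup_center call 0.68 [55.4 70.3] [ 0.4028 -0.4766]
small_cup_center call 0.31 [309.8 136.9] [ 0.4721 -0.2049]
small_cup_center call 0.89 [201.4 123.1] [ 0.4573 -0.3271]
dish_center call 0.6 [411.8 145.9] [ 0.4823 -0.0866]
dish_center call 0.71 [413.6 146.3] [ 0.4827 -0.0845]
pot_center call 0.82 [307.9 136. ] [ 0.47   -0.2079]
pot_center call 0.62 [308. 138.] [ 0.4722 -0.2077]
tumbler_center call 0.94 [297.2 253.4] [ 0.6084 -0.2174]
tumbler_center call 0.53 [205.8 128.7] [ 0.4613 -0.3185]
tumbler_center call 0.16 [413.3 147. ] [ 0.4799 -0.0935]
tumbler_center call 0.71 [294.7 253.6] [ 0.6087 -0.2204]
bottle_center call 0.86 [406.7 265.6] [ 0.6083 -0.0958]
bottle_center call 0.77 [402.7 254. ] [ 0.594 -0.102]
slide [-0.3 -0.1  0.3] ang [-0.   -0.    0.03]
```

View pics/w2.png

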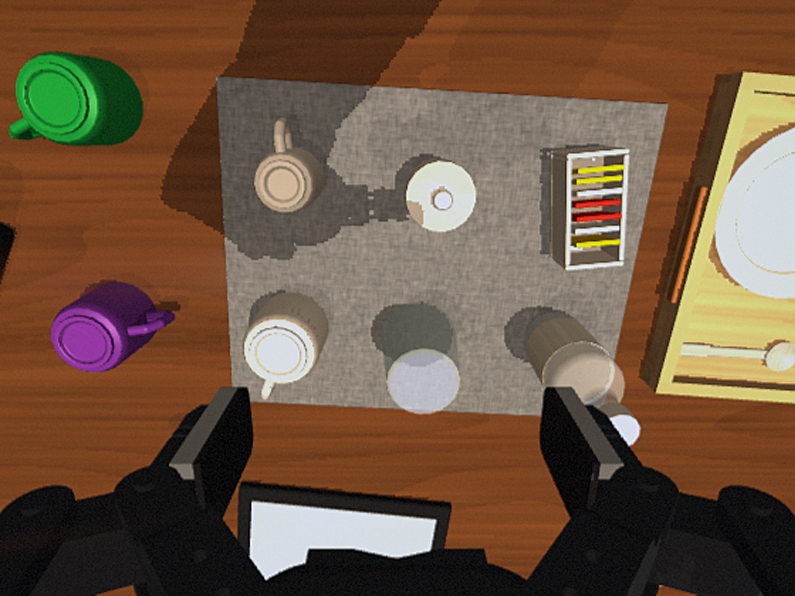

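In this view the big cup's top is at (280,354) with its handle tip at (267,396). The small cup is at (284,184) with its handle at (281,122). The pot knob is at (441,200), and the dish rim corners are (566,151), (628,148), (623,264) and (568,269).

```bash
python3 - <<'E'
from h import *
p=np.load('w2.npy',allow_pickle=True).item()
w=lambda u,v,z:px2w(p,((u+.5)/1.42,(v+.5)/1.42),z)
for n,u,v,z in [('bigtop',280,354,.062),('bighandle',267,396,.03),('smalltop',284,184,.05),('smallhandle',281,122,.025),('knob',441,200,.068)]: print(n,np.round(w(u,v,z),4))
c=np.array([w(*q,.044)[:2] for q in [(566,151),(628,148),(623,264),(568,269)]]);print(c.round(4),c.mean(0))
d=c[2:].mean(0)-c[:2].mean(0);print('len',np.hypot(*d),'yaw',np.degrees(np.arctan2(d[1],d[0])))
plan([.595,-.339,.18],np.pi-np.radians(20))
E
```

```text
bigtop [ 0.5958 -0.3327  0.062 ]
bighandle [ 0.6529 -0.3552  0.03  ]
smalltop [ 0.4621 -0.3233  0.05  ]
smallhandle [ 0.4181 -0.328   0.025 ]
knob [ 0.4709 -0.2074  0.068 ]
[[ 0.4377 -0.1135]
 [ 0.4353 -0.0678]
 [ 0.5244 -0.0584]
 [ 0.5287 -0.1018]] [ 0.48150714 -0.08537239]
len 0.0906732166672326 yaw 6.673983578165562
slide [-95.3 -99.2 120.3] ang [-0.    0.   20.03]
```

>>> jog_arm:
  moves:
    - {"slide": [-95, -97, 150], "angular": [0, 0, 22], "fingers": 0}
    - {"slide": [-95, -97, 150], "angular": [0, 0, 22], "fingers": 0}
    - {"slide": [-95, -97, 150], "angular": [0, 0, 22], "fingers": 0}
    - {"slide": [-95, -97, 150], "angular": [0, 0, 22], "fingers": 0}
    - {"slide": [-95, -97, 150], "angular": [0, 0, 22], "fingers": 0}
    - {"slide": [-95, -97, 150], "angular": [0, 0, 22], "fingers": 0}
    - {"slide": [-95, -97, 150], "angular": [0, 0, 22], "fingers": 0}
    - {"slide": [-95, -97, 150], "angular": [0, 0, 22], "fingers": 0}

```text
clock: 5.88
tcp_pos: [0.5946, -0.3366, 0.1507]
orientation: [-0.0, 0.19, 0.982, 0.0]
wrist_force: [0.3, 0.7, 2.1]
finger_gap: 0.0852
grip_force: 0.0
```

```bash
python3 - <<'E'
from h import *
p=shot('wrist'); save(p,'w3.png',s=1.42); np.save('w3.npy',p,allow_pickle=True)
detall(p,['big_cup_center'],Z)
for X in [(.595,-.336,.062),(.595,-.336,.031)]: print(w2px(p,X)*1.42)
plan([.595,-.336,.022],np.radians(158))
E
```

```text
big_cup_center call 0.71 [278.2 205.2] [ 0.597  -0.3381]
big_cup_center call 0.56 [ 92.4 263.1] [ 0.587  -0.4919]
big_cup_center call 0.97 [ 94.3 261.1] [ 0.586  -0.4896]
big_cup_center call 0.66 [17.4 31.9] [ 0.4257 -0.4498]
[397.60396551 307.0217015 ]
[397.35737355 286.6662922 ]
slide [  0.9   0.7 131.1] ang [-0.05  0.2   0.07]
```

View pics/w3.png

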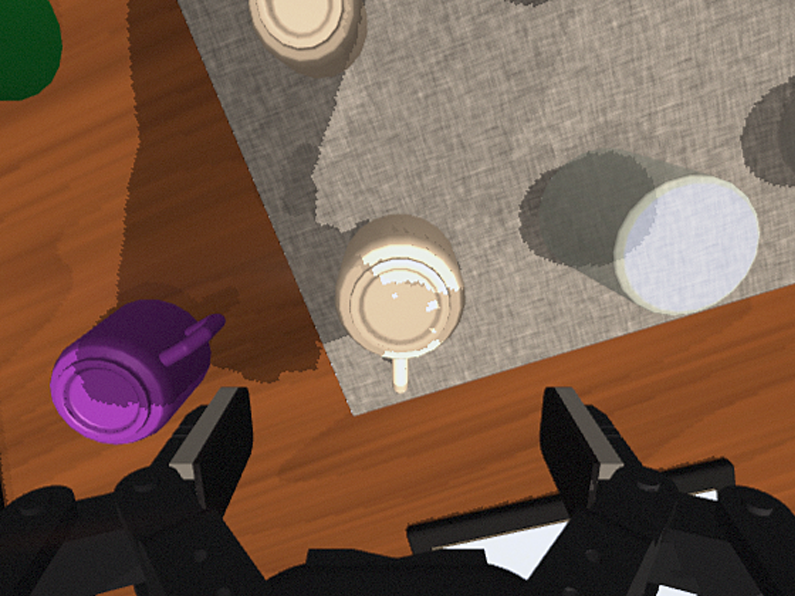

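The cup's top ring is at (400,303) against a predicted (398,307), so it is aligned to about 1 mm. The handle lies straight along the tool axis. I'll descend and grip.

>>> jog_arm:
  moves:
    - {"slide": [1, 1.5, 40], "angular": [0, 0, 0], "fingers": 0}
    - {"slide": [1, 1.5, 80], "angular": [0, 0, 0], "fingers": 0}
    - {"slide": [1, 1.5, 110], "angular": [0, 0, 0], "fingers": 0}
    - {"slide": [1, 1.5, 130], "angular": [0, 0, 0], "fingers": 0}
    - {"slide": [1, 1.5, 130], "angular": [0, 0, 0], "fingers": 0}
    - {"slide": [1, 1.5, 130], "angular": [0, 0, 0], "fingers": 0.15}
    - {"slide": [1, 1.5, 130], "angular": [0, 0, 0], "fingers": 0.3}
    - {"slide": [1, 1.5, 130], "angular": [0, 0, 0], "fingers": 0.5}
    - {"slide": [1, 1.5, 130], "angular": [0, 0, 0], "fingers": 0.5}
    - {"slide": [1, 1.5, 130], "angular": [0, 0, 0], "fingers": 0.5}
  squeeze: 35

```text
clock: 6.87
tcp_pos: [0.5962, -0.3362, 0.0236]
orientation: [0.002, 0.19, 0.982, -0.001]
wrist_force: [-1.1, 0.3, 7.3]
finger_gap: 0.0637
grip_force: 39.5
```

>>> jog_arm:
  moves:
    - {"slide": [0, 0, -10], "angular": [0, 0, 0], "fingers": 0.5}
    - {"slide": [0, 0, -30], "angular": [0, 0, 0], "fingers": 0.5}
    - {"slide": [0, 0, -65], "angular": [0, 0, 0], "fingers": 0.5}
    - {"slide": [0, 0, -105], "angular": [0, 0, 0], "fingers": 0.5}
    - {"slide": [0, 0, -145], "angular": [0, 0, 0], "fingers": 0.5}
    - {"slide": [0, 0, -185], "angular": [0, 0, 0], "fingers": 0.5}
    - {"slide": [0, 0, -215], "angular": [0, 0, 0], "fingers": 0.5}
    - {"slide": [0, 0, -215], "angular": [0, 0, 0], "fingers": 0.5}

```text
clock: 7.53
tcp_pos: [0.5968, -0.3368, 0.2453]
orientation: [0.006, 0.19, 0.982, -0.003]
wrist_force: [0.4, -0.8, -1.4]
finger_gap: 0.0639
grip_force: 39.1
```

```bash
python3 -c "
from h import *
plan([.40,.21,.30],np.pi)"
```

```text
slide [386.1 433.4 -61.4] ang [ -0.35   0.72 -21.95]
```

>>> jog_arm:
  moves:
    - {"slide": [13, 14, -6], "angular": [0, 0, -2], "fingers": 0.5}
    - {"slide": [39, 43, -12], "angular": [0, 0, -4], "fingers": 0.5}
    - {"slide": [66, 73, -18], "angular": [0, 0, -6], "fingers": 0.5}
    - {"slide": [93, 103, -24], "angular": [0, 0, -8], "fingers": 0.5}
    - {"slide": [120, 133, -30], "angular": [0, 0, -10], "fingers": 0.5}
    - {"slide": [147, 164, -36], "angular": [0, 0, -12], "fingers": 0.5}
    - {"slide": [174, 195, -42], "angular": [0, 0, -14], "fingers": 0.5}
    - {"slide": [201, 226, -48], "angular": [0, 0, -16], "fingers": 0.5}
    - {"slide": [228, 256, -54], "angular": [0, 0, -18], "fingers": 0.5}
    - {"slide": [255, 286, -60], "angular": [0, 0, -20], "fingers": 0.5}

```text
clock: 8.37
tcp_pos: [0.4634, 0.0271, 0.296]
orientation: [0.0, 0.016, 1.0, -0.0]
wrist_force: [1.2, 0.8, -2.0]
finger_gap: 0.0638
grip_force: 39.1
```

```bash
python3 -c "
from h import *
plan([.40,.21,.30],np.pi)"
```

```text
slide [ 69.3 180.7  -4.1] ang [-0.01  0.04 -1.88]
```

>>> jog_arm:
  moves:
    - {"slide": [12, 32, -1], "angular": [0, 0, -1], "fingers": 0.5}
    - {"slide": [26, 66, -2], "angular": [0, 0, -2], "fingers": 0.5}
    - {"slide": [39, 100, -3], "angular": [0, 0, -2], "fingers": 0.5}
    - {"slide": [51, 133, -4], "angular": [0, 0, -2], "fingers": 0.5}
    - {"slide": [62, 160, -4], "angular": [0, 0, -2], "fingers": 0.5}
    - {"slide": [69, 180, -4], "angular": [0, 0, -2], "fingers": 0.5}
    - {"slide": [69, 180, -4], "angular": [0, 0, -2], "fingers": 0.5}

```text
clock: 8.95
tcp_pos: [0.4002, 0.2106, 0.2998]
orientation: [0.0, -0.003, 1.0, 0.001]
wrist_force: [0.8, -0.0, -1.2]
finger_gap: 0.0637
grip_force: 39.3
```

```bash
python3 - <<'E'
from h import *
p=shot('wrist'); save(p,'w4.png',s=1.42); np.save('w4.npy',p,allow_pickle=True)
detall(p,['tray','big_saucer','small_saucer'],Z)
# ellipse fits of bright white blobs -> circle via back-projection at rim height
hsv=cv2.cvtColor(p['color'],cv2.COLOR_RGB2HSV)
m=((hsv[...,1]<45)&(hsv[...,2]>150)).astype(np.uint8)
m=cv2.morphologyEx(m,cv2.MORPH_OPEN,np.ones((3,3)))
for c in cv2.findContours(m,cv2.RETR_EXTERNAL,cv2.CHAIN_APPROX_NONE)[0]:
    if cv2.contourArea(c)<1500: continue
    for z in (.026,.024):
        q=np.array([px2w(p,a[0],z)[:2] for a in c]); h=cv2.convexHull((q*1e4).astype(np.float32))[:,0]/1e4
        (cx,cy),r=cv2.minEnclosingCircle(h.astype(np.float32)); A=np.c_[2*h,np.ones(len(h))]; s=np.linalg.lstsq(A,(h**2).sum(1),rcond=None)[0]
        print(cv2.boundingRect(c),z,'enc',np.round([cx,cy,r],4),'fit',s[:2].round(4),np.sqrt(s[2]+s[0]**2+s[1]**2).round(4))
E
```

```text
tray call 0.58 [276.5 182.9] [0.4333 0.2085]
big_saucer call 0.68 [182.8 224.9] [0.4859 0.09  ]
big_saucer call 0.81 [175.7 220.6] [0.4801 0.0815]
big_saucer call 0.61 [279.8 184.8] [0.4325 0.2126]
small_saucer call 0.95 [369.1 232.3] [0.4946 0.3272]
small_saucer call 0.62 [183.7 226.8] [0.4885 0.0909]
small_saucer call 0.97 [377.2 230.3] [0.4918 0.3373]
(331, 193, 86, 83) 0.026 enc [0.4941 0.3254 0.0573] fit [0.4931 0.3263] 0.0561
(331, 193, 86, 83) 0.024 enc [0.4949 0.326  0.0576] fit [0.494 0.327] 0.0563
(123, 179, 111, 100) 0.026 enc [0.4865 0.0901 0.0716] fit [0.4855 0.0893] 0.0699
(123, 179, 111, 100) 0.024 enc [0.4874 0.0895 0.072 ] fit [0.4864 0.0886] 0.0701
```

View pics/w4.png

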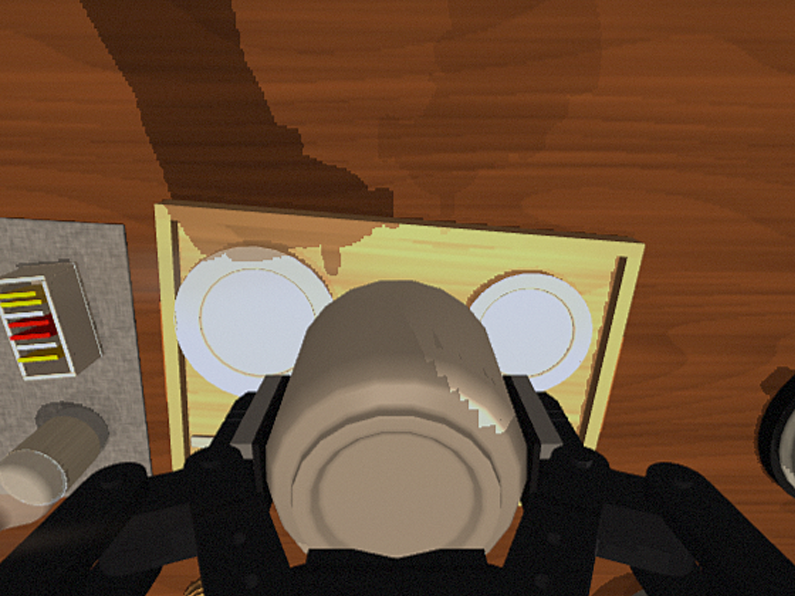

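The view shows the big saucer (well ring about (258,322)) and the small one (526,326), each partly hidden by the held cup. I'll cross-check with the rings and the top camera.

```bash
cat >> h.py <<'E'
def circ(p,z,thr=150,amin=400,amax=1e5,smax=45):
    hsv=cv2.cvtColor(p['color'],cv2.COLOR_RGB2HSV)
    m=((hsv[...,1]<smax)&(hsv[...,2]>thr)).astype(np.uint8); m=cv2.morphologyEx(m,cv2.MORPH_OPEN,np.ones((3,3)))
    for c in cv2.findContours(m,cv2.RETR_EXTERNAL,cv2.CHAIN_APPROX_NONE)[0]:
        if not amin<cv2.contourArea(c)<amax: continue
        q=np.array([px2w(p,a[0],z)[:2] for a in c]); (x,y),r=cv2.minEnclosingCircle((q*1e3).astype(np.float32))
        print(cv2.boundingRect(c),'circle mm',np.round([x,y,r],1))
E
python3 - <<'E'
from h import *
p=np.load('w4.npy',allow_pickle=True).item()
w=lambda u,v,z:px2w(p,((u+.5)/1.42,(v+.5)/1.42),z)
for u,v in [(258,321.5),(526.5,325.5)]: print(w(u,v,.018))
def edge(a,b):
    d=w(*a,.026)-w(*b,.026); print('edge yaw',np.degrees(np.arctan2(-d[0],d[1])))
edge((643,242),(157,206))
p=shot('top'); circ(p,.026); save(p,'top1.png',(100,130,460,270),2.2)
E
```

```text
[0.4860432  0.09054557 0.018     ]
[0.48839614 0.32777361 0.018     ]
edge yaw -3.8969145082382024
(6, 341, 38, 79) circle mm [ 52.3 650.5 120.4]
(462, 282, 62, 81) circle mm [ 195.8 -658.4  114.5]
(122, 200, 40, 40) circle mm [496.  323.4  58. ]
(199, 196, 50, 48) circle mm [488.4  88.7  71.9]
(265, 152, 127, 102) circle mm [ 536.2 -209.   222.5]
(510, 131, 50, 89) circle mm [ 605.7 -817.   127.5]
(125, 67, 45, 47) circle mm [871.2 307.8  84.7]
(323, 66, 69, 50) circle mm [ 855.9 -299.4  111.9]
(544, 48, 16, 73) circle mm [ 864.8 -871.6  105. ]
(148, 19, 410, 40) circle mm [1021.4 -284.6  591.6]
```

View pics/top1.png

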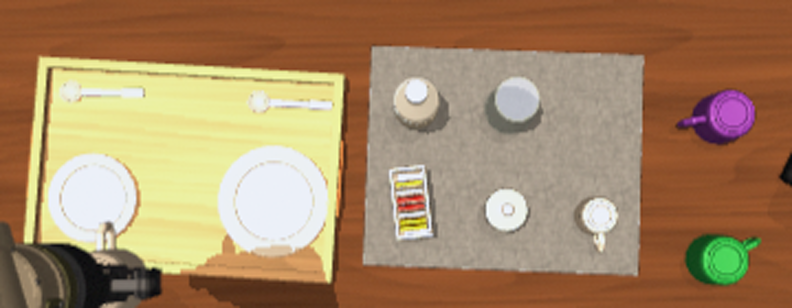

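```bash
python3 -c "
from h import *
plan([.4875,.0893,.14],np.pi)"
```

```text
slide [ -85.3 -117.5  159.3] ang [-0.01  0.   -0.06]
```

>>> jog_arm:
  moves:
    - {"slide": [-15, -20, 25], "angular": [0, 0, 0], "fingers": 0.5}
    - {"slide": [-30, -42, 50], "angular": [0, 0, 0], "fingers": 0.5}
    - {"slide": [-45, -64, 75], "angular": [0, 0, 0], "fingers": 0.5}
    - {"slide": [-60, -86, 100], "angular": [0, 0, 0], "fingers": 0.5}
    - {"slide": [-75, -104, 125], "angular": [0, 0, 0], "fingers": 0.5}
    - {"slide": [-85.3, -117.5, 150], "angular": [0, 0, 0], "fingers": 0.5}
    - {"slide": [-85.3, -117.5, 175], "angular": [0, 0, 0], "fingers": 0.5}
    - {"slide": [-85.3, -117.5, 195], "angular": [0, 0, 0], "fingers": 0.5}
    - {"slide": [-85.3, -117.5, 205], "angular": [0, 0, 0], "fingers": 0.5}
    - {"slide": [-85.3, -117.5, 205], "angular": [0, 0, 0], "fingers": 0.5}

```text
clock: 10.18
tcp_pos: [0.4855, 0.0896, 0.0919]
orientation: [-0.002, 0.0, 1.0, -0.0]
wrist_force: [-0.3, -0.1, -1.0]
finger_gap: 0.0636
grip_force: 39.5
```

```bash
python3 - <<'E'
from h import *
plan([.4875,.0893,.0420],np.pi)
print(T_of(get_state())[:3].round(4))
E
```

```text
slide [-2.2 -0.3 49.9] ang [-0.01 -0.28 -0.03]
[[-1.000e+00  5.000e-04 -5.000e-03  4.855e-01]
 [ 5.000e-04  1.000e+00 -2.000e-04  8.960e-02]
 [ 5.000e-03 -2.000e-04 -1.000e+00  9.190e-02]]
```

>>> jog_arm:
  moves:
    - {"slide": [-1, 0, 15], "angular": [0, 0, 0], "fingers": 0.5}
    - {"slide": [-1, 0, 28], "angular": [0, 0, 0], "fingers": 0.5}
    - {"slide": [-1, 0, 38], "angular": [0, 0, 0], "fingers": 0.5}
    - {"slide": [-1, 0, 43], "angular": [0, 0, 0], "fingers": 0.5}
    - {"slide": [-1, 0, 45], "angular": [0, 0, 0], "fingers": 0.5}
    - {"slide": [-1, 0, 45], "angular": [0, 0, 0], "fingers": 0.5}
    - {"slide": [-1, 0, 45], "angular": [0, 0, 0], "fingers": 0.5}

```text
clock: 10.77
tcp_pos: [0.4889, 0.0904, 0.05]
orientation: [0.001, -0.0, 1.0, -0.0]
wrist_force: [0.1, 0.2, -0.8]
finger_gap: 0.0636
grip_force: 39.5
```

```bash
python3 - <<'E'
from h import *
plan([.4875,.0893,.0420],np.pi)
print(get_state()['wrist_force'])
E
```

```text
slide [ 1.4 -1.1  8. ] ang [-0.    0.06  0.06]
[ 0.10500381  0.20658325 -0.84566039]
```

>>> jog_arm:
  moves:
    - {"slide": [1.4, -1, 3], "angular": [0, 0, 0], "fingers": 0.5}
    - {"slide": [1.4, -1, 5], "angular": [0, 0, 0], "fingers": 0.5}
    - {"slide": [1.4, -1, 6.5], "angular": [0, 0, 0], "fingers": 0.5}
    - {"slide": [1.4, -1, 7.5], "angular": [0, 0, 0], "fingers": 0.5}
    - {"slide": [1.4, -1, 8], "angular": [0, 0, 0], "fingers": 0.5}
    - {"slide": [1.4, -1, 8], "angular": [0, 0, 0], "fingers": 0.5}

```text
clock: 11.27
tcp_pos: [0.4869, 0.0893, 0.0411]
orientation: [-0.0, -0.0, 1.0, -0.0]
wrist_force: [0.3, -0.7, -0.9]
finger_gap: 0.0636
grip_force: 39.5
```

>>> jog_arm:
  moves:
    - {"slide": [-0.6, 0, 0.5], "angular": [0, 0, 0], "fingers": 0.5}
    - {"slide": [-0.6, 0, 1], "angular": [0, 0, 0], "fingers": 0.5}
    - {"slide": [-0.6, 0, 1.5], "angular": [0, 0, 0], "fingers": 0.5}
    - {"slide": [-0.6, 0, 1.5], "angular": [0, 0, 0], "fingers": 0.5}

```text
clock: 11.6
tcp_pos: [0.4876, 0.0893, 0.0397]
orientation: [-0.0, -0.0, 1.0, -0.0]
wrist_force: [0.2, -0.3, -2.5]
finger_gap: 0.0634
grip_force: 39.5
```

>>> jog_arm:
  moves:
    - {"slide": [0, 0, 0.5], "angular": [0, 0, 0], "fingers": 0.5}
    - {"slide": [0, 0, 1], "angular": [0, 0, 0], "fingers": 0.5}
    - {"slide": [0, 0, 1.5], "angular": [0, 0, 0], "fingers": 0.5}
    - {"slide": [0, 0, 1.5], "angular": [0, 0, 0], "fingers": 0.5}

```text
clock: 11.93
tcp_pos: [0.4875, 0.0893, 0.0382]
orientation: [-0.0, -0.0, 1.0, -0.0]
wrist_force: [-0.3, -0.4, -2.2]
finger_gap: 0.0635
grip_force: 39.5
```

>>> jog_arm:
  moves:
    - {"slide": [0, 0, 0.5], "angular": [0, 0, 0], "fingers": 0.5}
    - {"slide": [0, 0, 1], "angular": [0, 0, 0], "fingers": 0.5}
    - {"slide": [0, 0, 1.5], "angular": [0, 0, 0], "fingers": 0.5}
    - {"slide": [0, 0, 1.5], "angular": [0, 0, 0], "fingers": 0.5}

```text
clock: 12.27
tcp_pos: [0.4876, 0.0893, 0.0376]
orientation: [0.0, -0.0, 1.0, -0.0]
wrist_force: [-4.1, 0.1, 6.2]
finger_gap: 0.0637
grip_force: 40.2
```

```bash
python3 - <<'E'
from h import *
print(get_state()['wrist_force'],get_state()['ft_torque'])
p=shot('scene'); save(p,'s1.png',(230,170,430,320),4)
E
```

```text
[-4.06756051  0.11861263  6.22582251] [-0.10487044  0.4794842  -0.01722436]
```

View pics/s1.png

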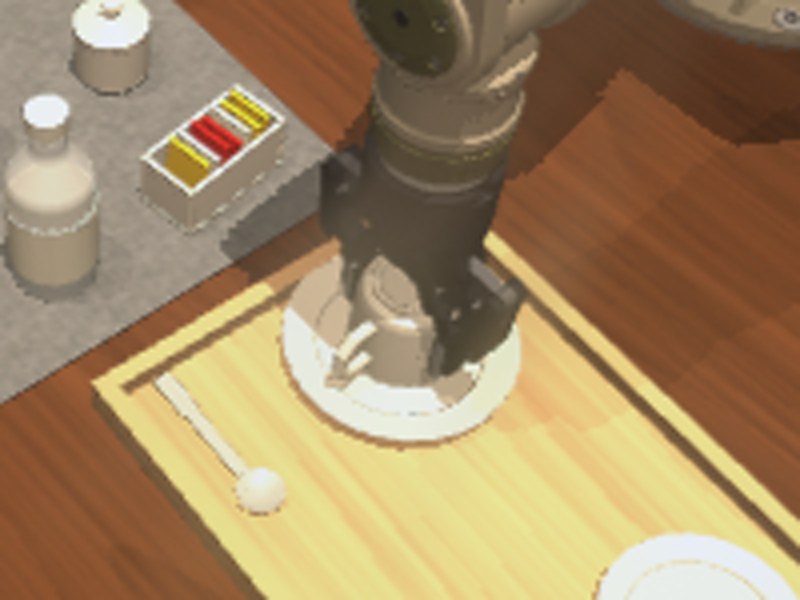

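Contact is felt (+6 N) and the cup stands in the saucer. I'll open gently and rise.

>>> jog_arm:
  moves:
    - {"slide": [0, 0, -0.5], "angular": [0, 0, 0], "fingers": 0.2}
    - {"slide": [0, 0, -0.5], "angular": [0, 0, 0], "fingers": 0.1}
    - {"slide": [0, 0, -0.5], "angular": [0, 0, 0], "fingers": 0}
    - {"slide": [0, 0, -0.5], "angular": [0, 0, 0], "fingers": 0}
    - {"slide": [0, 0, -15], "angular": [0, 0, 0], "fingers": 0}
    - {"slide": [0, 0, -45], "angular": [0, 0, 0], "fingers": 0}
    - {"slide": [0, 0, -85], "angular": [0, 0, 0], "fingers": 0}
    - {"slide": [0, 0, -125], "angular": [0, 0, 0], "fingers": 0}
    - {"slide": [0, 0, -165], "angular": [0, 0, 0], "fingers": 0}
    - {"slide": [0, 0, -165], "angular": [0, 0, 0], "fingers": 0}

```text
clock: 13.15
tcp_pos: [0.4917, 0.0895, 0.2098]
orientation: [0.006, -0.0, 1.0, 0.0]
wrist_force: [0.7, 0.1, 1.4]
finger_gap: 0.0854
grip_force: 0.0
```

```bash
python3 - <<'E'
from h import *
p=shot('wrist'); save(p,'w5.png',s=1.42); np.save('w5.npy',p,allow_pickle=True)
detall(p,['big_cup_center'],dict(big_cup_center=.049))
for z in(.026,):circ(p,z)
plan([.46,-.326,.20],np.radians(186.5))
E
```

```text
big_cup_center call 0.79 [275.3 178.1] [0.486  0.0865]
big_cup_center call 0.57 [275.7 180.6] [0.4882 0.0868]
big_cup_center call 0.23 [ 80.1 166.3] [ 0.4762 -0.0769]
(208, 282, 75, 11) circle mm [607.2  55.4  38. ]
(256, 199, 55, 21) circle mm [518.1  93.3  26. ]
(211, 198, 64, 46) circle mm [535.7  55.6  35.8]
(472, 118, 88, 120) circle mm [494.4 324.3  57.1]
(245, 116, 89, 100) circle mm [485.1  90.5  48.8]
(227, 91, 132, 153) circle mm [486.9  90.3  71.5]
slide [  28.1 -415.3    1.9] ang [-0.01  0.06 -6.45]
```

View pics/w5.png

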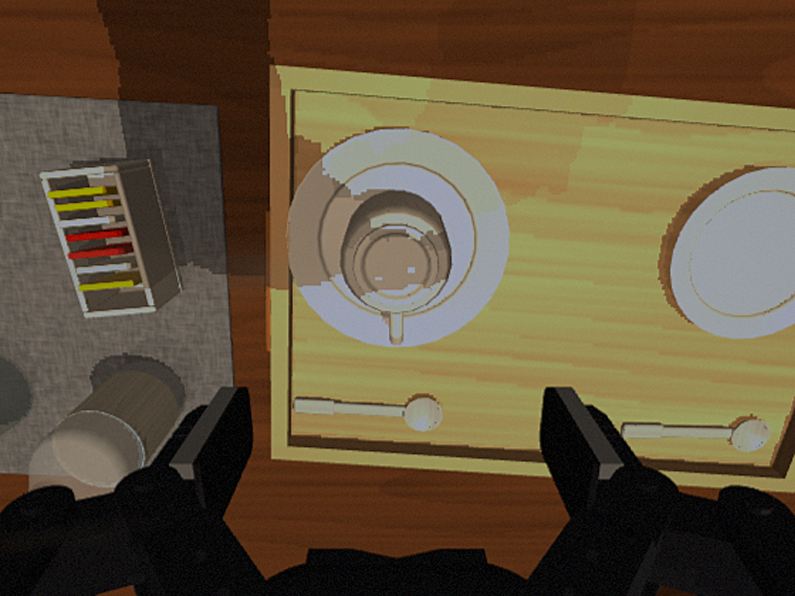

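The cup stands in the saucer's middle (top ring (396,260), well centre (397,242)). I'll verify that numerically while heading for the small cup.

>>> jog_arm:
  moves:
    - {"slide": [2, -25, 0], "angular": [0, 0, -1], "fingers": 0}
    - {"slide": [5, -65, 0], "angular": [0, 0, -2], "fingers": 0}
    - {"slide": [8, -106, 0], "angular": [0, 0, -3], "fingers": 0}
    - {"slide": [11, -147, 0], "angular": [0, 0, -4], "fingers": 0}
    - {"slide": [14, -188, 0], "angular": [0, 0, -5], "fingers": 0}
    - {"slide": [17, -229, 0], "angular": [0, 0, -6], "fingers": 0}
    - {"slide": [20, -270, 0], "angular": [0, 0, -6.5], "fingers": 0}
    - {"slide": [23, -311, 0], "angular": [0, 0, -6.5], "fingers": 0}
    - {"slide": [26, -352, 0], "angular": [0, 0, -6.5], "fingers": 0}
    - {"slide": [28, -390, 0], "angular": [0, 0, -6.5], "fingers": 0}

```text
clock: 14.13
tcp_pos: [0.4582, -0.3022, 0.1993]
orientation: [-0.001, -0.057, 0.998, 0.001]
wrist_force: [0.7, 1.2, 0.2]
finger_gap: 0.0853
grip_force: 0.0
```

```bash
python3 - <<'E'
from h import *
p=np.load('w5.npy',allow_pickle=True).item()
w=lambda u,v,z:px2w(p,((u+.5)/1.42,(v+.5)/1.42),z)
print('cup top',w(396,260,.08),'well',w(397,240,.018))
plan([.46,-.326,.14],np.radians(186.5))
E
```

```text
cup top [0.48204638 0.08970888 0.08      ] well [0.48578936 0.09052634 0.018     ]
slide [  0.7 -24.   59.2] ang [ 0.16 -0.16 -0.  ]
```

>>> jog_arm:
  moves:
    - {"slide": [0.7, -15, 20], "angular": [0, 0, 0], "fingers": 0}
    - {"slide": [0.7, -24, 45], "angular": [0, 0, 0], "fingers": 0}
    - {"slide": [0.7, -24, 60], "angular": [0, 0, 0], "fingers": 0}
    - {"slide": [0.7, -24, 60], "angular": [0, 0, 0], "fingers": 0}
    - {"slide": [0.7, -24, 60], "angular": [0, 0, 0], "fingers": 0}

```text
clock: 14.55
tcp_pos: [0.4603, -0.3232, 0.1392]
orientation: [-0.002, -0.057, 0.998, 0.002]
wrist_force: [0.7, -0.5, 0.0]
finger_gap: 0.0856
grip_force: 0.0
```

```bash
python3 - <<'E'
from h import *
p=shot('wrist'); save(p,'w6.png',s=1.42); np.save('w6.npy',p,allow_pickle=True)
detall(p,['small_cup_center'],Z)
for X in [(.46,-.326,.05),(.46,-.326,.025)]: print(w2px(p,X)*1.42)
plan([.46,-.326,.02],np.radians(186.5))
E
```

```text
small_cup_center call 0.84 [279.5 209. ] [ 0.4635 -0.3219]
small_cup_center call 0.95 [277.6 205.1] [ 0.4607 -0.3236]
[389.4780241  305.99268962]
[389.78067569 289.47420795]
slide [  2.6  -1.2 122.5] ang [-0.04  0.03  0.09]
```

View pics/w6.png

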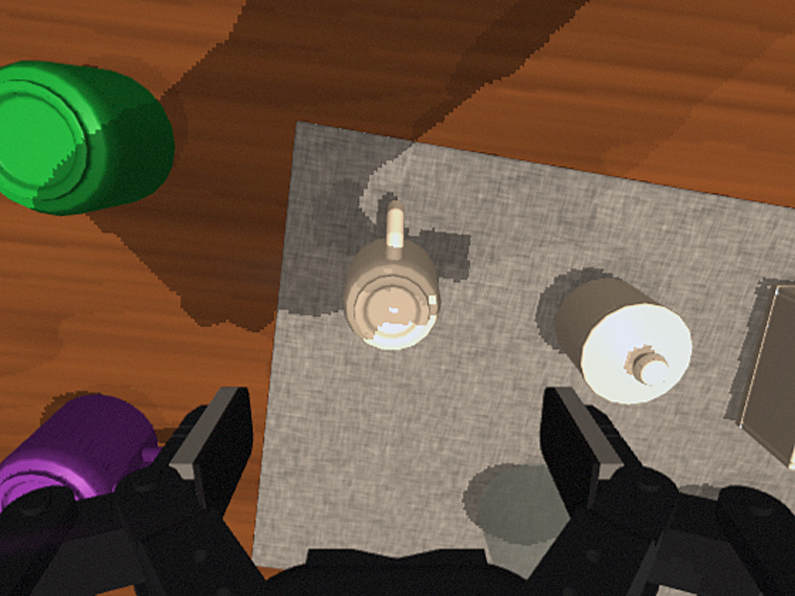

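The small cup's top ring is at (390,306) as predicted, with its handle straight along the tool. I'll settle and re-read before descending.

>>> jog_arm:
  moves:
    - {"slide": [0, 0, 40], "angular": [0, 0, 0], "fingers": 0}
    - {"slide": [0, 0, 60], "angular": [0, 0, 0], "fingers": 0}
    - {"slide": [0, 0, 60], "angular": [0, 0, 0], "fingers": 0}
    - {"slide": [0, 0, 60], "angular": [0, 0, 0], "fingers": 0}
    - {"slide": [0, 0, 60], "angular": [0, 0, 0], "fingers": 0}
    - {"slide": [0, 0, 60], "angular": [0, 0, 0], "fingers": 0}

```text
clock: 15.2
tcp_pos: [0.4633, -0.3256, 0.0841]
orientation: [0.001, -0.057, 0.998, -0.001]
wrist_force: [0.3, -0.1, -0.5]
finger_gap: 0.085
grip_force: 0.0
```

```bash
python3 -c "
from h import *
plan([.46,-.326,.02],np.radians(186.5))"
```

```text
slide [ 3.5  0.1 64.1] ang [-0.17  0.14  0.07]
```

>>> jog_arm:
  moves:
    - {"slide": [2.5, 0, 25], "angular": [0, 0, 0], "fingers": 0}
    - {"slide": [2.5, 0, 50], "angular": [0, 0, 0], "fingers": 0}
    - {"slide": [2.5, 0, 62], "angular": [0, 0, 0], "fingers": 0}
    - {"slide": [2.5, 0, 63], "angular": [0, 0, 0], "fingers": 0.2}
    - {"slide": [2.5, 0, 63], "angular": [0, 0, 0], "fingers": 0.3}
    - {"slide": [2.5, 0, 63], "angular": [0, 0, 0], "fingers": 0.4}
    - {"slide": [2.5, 0, 63], "angular": [0, 0, 0], "fingers": 0.5}
    - {"slide": [2.5, 0, 63], "angular": [0, 0, 0], "fingers": 0.6}
    - {"slide": [2.5, 0, 63], "angular": [0, 0, 0], "fingers": 0.6}
    - {"slide": [2.5, 0, 63], "angular": [0, 0, 0], "fingers": 0.6}
  squeeze: 30

```text
clock: 16.03
tcp_pos: [0.4608, -0.3261, 0.0208]
orientation: [0.001, -0.057, 0.998, -0.001]
wrist_force: [-0.2, -0.6, 6.8]
finger_gap: 0.0477
grip_force: 31.7
```

>>> jog_arm:
  moves:
    - {"slide": [0, 0, -10], "angular": [0, 0, 0], "fingers": 0.6}
    - {"slide": [0, 0, -35], "angular": [0, 0, 0], "fingers": 0.6}
    - {"slide": [0, 0, -70], "angular": [0, 0, 0], "fingers": 0.6}
    - {"slide": [0, 0, -110], "angular": [0, 0, 0], "fingers": 0.6}
    - {"slide": [0, 0, -150], "angular": [0, 0, 0], "fingers": 0.6}
    - {"slide": [0, 0, -170], "angular": [0, 0, 0], "fingers": 0.6}

```text
clock: 16.53
tcp_pos: [0.4606, -0.3259, 0.1948]
orientation: [0.002, -0.057, 0.998, -0.002]
wrist_force: [-0.1, -0.5, 0.1]
finger_gap: 0.0481
grip_force: 31.4
```

```bash
python3 -c "
from h import *
plan([.495,.3243,.19],np.pi)"
```

```text
slide [-108.3  642.1    2. ] ang [-0.28  0.26  6.55]
```

>>> jog_arm:
  moves:
    - {"slide": [-3, 20, 0], "angular": [0, 0, 0.5], "fingers": 0.6}
    - {"slide": [-9, 54, 0], "angular": [0, 0, 1], "fingers": 0.6}
    - {"slide": [-15, 90, 0], "angular": [0, 0, 1.5], "fingers": 0.6}
    - {"slide": [-22, 128, 0], "angular": [0, 0, 2], "fingers": 0.6}
    - {"slide": [-28, 166, 0], "angular": [0, 0, 2.5], "fingers": 0.6}
    - {"slide": [-34, 204, 0], "angular": [0, 0, 3], "fingers": 0.6}
    - {"slide": [-41, 242, 0], "angular": [0, 0, 3.5], "fingers": 0.6}
    - {"slide": [-47, 280, 0], "angular": [0, 0, 4], "fingers": 0.6}
    - {"slide": [-53, 318, 0], "angular": [0, 0, 4.5], "fingers": 0.6}
    - {"slide": [-60, 356, 0], "angular": [0, 0, 5], "fingers": 0.6}

```text
clock: 17.37
tcp_pos: [0.4778, 0.0375, 0.1897]
orientation: [0.0, -0.013, 1.0, -0.0]
wrist_force: [1.7, -1.1, 0.4]
finger_gap: 0.0482
grip_force: 31.5
```

```bash
python3 -c "
from h import *
plan([.495,.3243,.19],np.pi)"
```

```text
slide [-24.7 286.3  -0.4] ang [-0.01  0.03  1.51]
```

>>> jog_arm:
  moves:
    - {"slide": [-3, 36, 0], "angular": [0, 0, 0.5], "fingers": 0.6}
    - {"slide": [-7, 74, 0], "angular": [0, 0, 1], "fingers": 0.6}
    - {"slide": [-10, 112, 0], "angular": [0, 0, 1.5], "fingers": 0.6}
    - {"slide": [-13, 150, 0], "angular": [0, 0, 1.5], "fingers": 0.6}
    - {"slide": [-16, 188, 0], "angular": [0, 0, 1.5], "fingers": 0.6}
    - {"slide": [-19, 225, 15], "angular": [0, 0, 1.5], "fingers": 0.6}
    - {"slide": [-22, 258, 40], "angular": [0, 0, 1.5], "fingers": 0.6}
    - {"slide": [-25, 280, 70], "angular": [0, 0, 1.5], "fingers": 0.6}
    - {"slide": [-25, 287, 100], "angular": [0, 0, 1.5], "fingers": 0.6}
    - {"slide": [-25, 287, 120], "angular": [0, 0, 1.5], "fingers": 0.6}

```text
clock: 18.2
tcp_pos: [0.4942, 0.3251, 0.0665]
orientation: [-0.001, -0.002, 1.0, -0.0]
wrist_force: [-1.1, -1.4, -1.5]
finger_gap: 0.0479
grip_force: 31.4
```

>>> jog_arm:
  moves:
    - {"slide": [0, 0, 8], "angular": [0, 0, 0], "fingers": 0.6}
    - {"slide": [0, 0, 14], "angular": [0, 0, 0], "fingers": 0.6}
    - {"slide": [0, 0, 18], "angular": [0, 0, 0], "fingers": 0.6}
    - {"slide": [0, 0, 20], "angular": [0, 0, 0], "fingers": 0.6}
    - {"slide": [0, 0, 20], "angular": [0, 0, 0], "fingers": 0.6}
    - {"slide": [0, 0, 20], "angular": [0, 0, 0], "fingers": 0.6}

```text
clock: 18.7
tcp_pos: [0.4967, 0.3232, 0.0501]
orientation: [0.001, -0.0, 1.0, 0.0]
wrist_force: [0.3, 0.7, -0.5]
finger_gap: 0.0478
grip_force: 31.5
```

```bash
python3 -c "
from h import *
plan([.495,.3243,.038],np.pi)"
```

```text
slide [ 1.7  1.1 12.1] ang [0.05 0.12 0.01]
```

>>> jog_arm:
  moves:
    - {"slide": [1.5, 1, 4], "angular": [0, 0, 0], "fingers": 0.6}
    - {"slide": [1.5, 1, 7], "angular": [0, 0, 0], "fingers": 0.6}
    - {"slide": [1.5, 1, 9], "angular": [0, 0, 0], "fingers": 0.6}
    - {"slide": [1.5, 1, 10], "angular": [0, 0, 0], "fingers": 0.6}
    - {"slide": [1.5, 1, 10.5], "angular": [0, 0, 0], "fingers": 0.6}
    - {"slide": [1.5, 1, 11], "angular": [0, 0, 0], "fingers": 0.6}
    - {"slide": [1.5, 1, 11], "angular": [0, 0, 0], "fingers": 0.6}

```text
clock: 19.28
tcp_pos: [0.4942, 0.3242, 0.0376]
orientation: [-0.0, -0.0, 1.0, -0.0]
wrist_force: [-0.6, -0.2, -0.8]
finger_gap: 0.0477
grip_force: 31.5
```

>>> jog_arm:
  moves:
    - {"slide": [0, 0, 0.5], "angular": [0, 0, 0], "fingers": 0.6}
    - {"slide": [0, 0, 1], "angular": [0, 0, 0], "fingers": 0.6}
    - {"slide": [0, 0, 1], "angular": [0, 0, 0], "fingers": 0.6}

```text
clock: 19.53
tcp_pos: [0.4942, 0.3242, 0.0367]
orientation: [-0.0, -0.0, 1.0, -0.0]
wrist_force: [-0.4, 0.0, -0.8]
finger_gap: 0.0483
grip_force: 31.5
```

>>> jog_arm:
  moves:
    - {"slide": [-0.6, 0, 0.5], "angular": [0, 0, 0], "fingers": 0.6}
    - {"slide": [-0.6, 0, 1], "angular": [0, 0, 0], "fingers": 0.6}
    - {"slide": [-0.6, 0, 1], "angular": [0, 0, 0], "fingers": 0.6}

```text
clock: 19.78
tcp_pos: [0.4948, 0.3242, 0.0357]
orientation: [-0.0, -0.0, 1.0, -0.0]
wrist_force: [0.2, 0.6, -0.2]
finger_gap: 0.0478
grip_force: 31.5
```

>>> jog_arm:
  moves:
    - {"slide": [0, 0, 0.5], "angular": [0, 0, 0], "fingers": 0.6}
    - {"slide": [0, 0, 1], "angular": [0, 0, 0], "fingers": 0.6}
    - {"slide": [0, 0, 1], "angular": [0, 0, 0], "fingers": 0.6}

```text
clock: 20.03
tcp_pos: [0.4949, 0.3242, 0.0349]
orientation: [0.0, -0.0, 1.0, -0.0]
wrist_force: [-1.0, -0.5, 0.7]
finger_gap: 0.0481
grip_force: 31.6
```

>>> jog_arm:
  moves:
    - {"slide": [0, 0, 0.5], "angular": [0, 0, 0], "fingers": 0.6}
    - {"slide": [0, 0, 0.8], "angular": [0, 0, 0], "fingers": 0.6}
    - {"slide": [0, 0, 0.8], "angular": [0, 0, 0], "fingers": 0.6}

```text
clock: 20.28
tcp_pos: [0.4949, 0.3242, 0.0348]
orientation: [0.0, -0.0, 1.0, -0.0]
wrist_force: [-2.7, -1.0, 5.5]
finger_gap: 0.0482
grip_force: 32.2
```

>>> jog_arm:
  moves:
    - {"slide": [0, 0, -0.3], "angular": [0, 0, 0], "fingers": 0.4}
    - {"slide": [0, 0, -0.5], "angular": [0, 0, 0], "fingers": 0.25}
    - {"slide": [0, 0, -0.5], "angular": [0, 0, 0], "fingers": 0.1}
    - {"slide": [0, 0, -1], "angular": [0, 0, 0], "fingers": 0}
    - {"slide": [0, 0, -15], "angular": [0, 0, 0], "fingers": 0}
    - {"slide": [0, 0, -45], "angular": [0, 0, 0], "fingers": 0}
    - {"slide": [0, 0, -85], "angular": [0, 0, 0], "fingers": 0}
    - {"slide": [0, 0, -125], "angular": [0, 0, 0], "fingers": 0}
    - {"slide": [0, 0, -165], "angular": [0, 0, 0], "fingers": 0}
    - {"slide": [0, -30, -200], "angular": [0, 0, 0], "fingers": 0}

```text
clock: 21.12
tcp_pos: [0.4955, 0.3, 0.2337]
orientation: [0.002, -0.002, 1.0, 0.001]
wrist_force: [0.6, -0.1, 0.6]
finger_gap: 0.0855
grip_force: 0.0
```

>>> jog_arm:
  moves:
    - {"slide": [5, -35, -8], "angular": [0, 0, 0], "fingers": 0}
    - {"slide": [10, -65, -15], "angular": [0, 0, 0], "fingers": 0}
    - {"slide": [15, -85, -20], "angular": [0, 0, 0], "fingers": 0}
    - {"slide": [15, -85, -20], "angular": [0, 0, 0], "fingers": 0}
    - {"slide": [15, -85, -20], "angular": [0, 0, 0], "fingers": 0}
    - {"slide": [15, -85, -20], "angular": [0, 0, 0], "fingers": 0}

```text
clock: 21.62
tcp_pos: [0.4801, 0.2124, 0.2504]
orientation: [0.0, -0.0, 1.0, 0.0]
wrist_force: [-0.2, -0.0, -0.2]
finger_gap: 0.0853
grip_force: 0.0
```

```bash
python3 - <<'E'
from h import *
p=shot('wrist'); save(p,'w7.png',s=1.42); np.save('w7.npy',p,allow_pickle=True)
for n,z in(('big_cup_center',.049),('small_cup_center',.043)):detall(p,[n],{n:z})
circ(p,.026)
plan([.4815,-.0855,.22],np.radians(186.7))
E
```

```text
big_cup_center call 0.6 [149.  181.8] [0.4864 0.0869]
big_cup_center call 0.68 [151.6 183.6] [0.4882 0.0892]
small_cup_center call 0.92 [394.1 193.4] [0.4995 0.3274]
small_cup_center call 0.71 [394.7 189.2] [0.4951 0.3275]
(160, 205, 55, 35) circle mm [537.8 111.4  34.2]
(172, 191, 35, 28) circle mm [516.7 117.5  23.9]
(382, 148, 44, 67) circle mm [492.2 342.1  35.4]
(347, 147, 44, 73) circle mm [494.6 319.9  40.3]
(91, 140, 59, 98) circle mm [502.   50.8  56.3]
(333, 136, 110, 99) circle mm [494.4 325.1  56.8]
slide [  -1.1 -298.4   30.1] ang [-0.01 -0.05 -6.57]
```

View pics/w7.png

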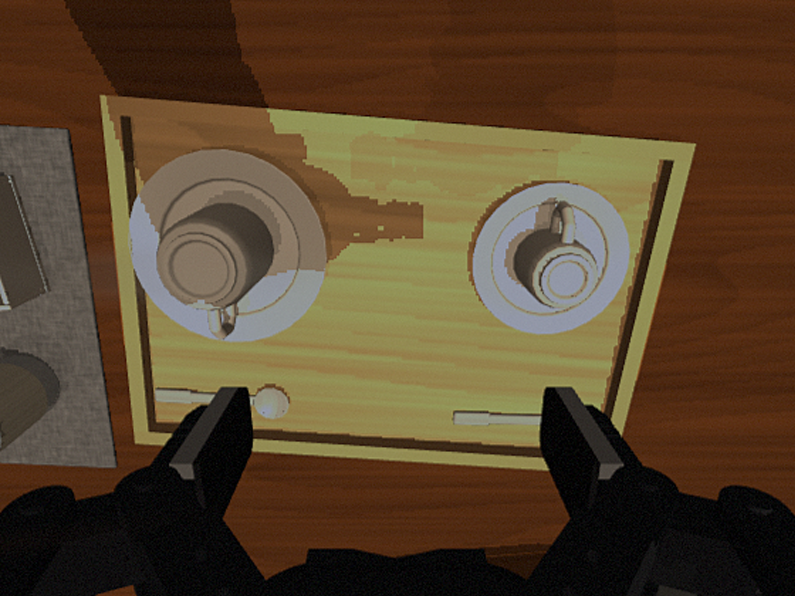

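Both cups stand in their saucers: the big cup's top is at (200,270) and the small one's at (567,280), with the tray's front rim running from (101,96) to (695,144). I'll compute the cup offsets and the tray frame.

```bash
python3 - <<'E'
from h import *
p=np.load('w7.npy',allow_pickle=True).item()
w=lambda u,v,z:px2w(p,((u+.5)/1.42,(v+.5)/1.42),z)[:2]
print('big top',w(200,270,.08),'small top',w(567,280,.068))
def hullfit(P,z):
    q=np.array([w(*a,z) for a in P]); s=np.linalg.lstsq(np.c_[2*q,np.ones(len(q))],(q**2).sum(1),rcond=None)[0]; print('circ',s[:2].round(4),np.sqrt(s[2]+s[:2]@s[:2]).round(4))
hullfit([(131,247),(328,247),(224,149),(232,342)],.026); hullfit([(472,256),(629,257),(553,182),(552,334)],.024)
C=np.array([w(*a,.026) for a in [(101,96),(695,144),(620,478),(135,443)]]); print(C.round(4),np.linalg.norm(C[1]-C[0]))
d=C[1]-C[0];print('tray yaw',np.degrees(np.arctan2(-d[0],d[1])))
d=C[3]-C[0];print('side yaw',np.degrees(np.arctan2(d[1],d[0])))
def ring(c,r,z):
    for k in range(0,360,90): print((w2px(p,[c[0]+r*np.cos(np.radians(k)),c[1]+r*np.sin(np.radians(k)),z])*1.42-.5).round(0),end=' ')
    print()
ring((.4872,.0895),.072,.026); ring((.495,.3245),.058,.024); ring((.4872,.0895),0,.08); ring((.495,.3245),0,.068)
E
```

```text
big top [0.48627224 0.09072888] small top [0.4960865  0.32441608]
circ [0.4879 0.0925] 0.0716
circ [0.4958 0.3262] 0.0578
[[ 0.3826  0.0181]
 [ 0.4122  0.4159]
 [ 0.6849  0.4038]
 [ 0.6506 -0.0024]] 0.3989423773477107
tray yaw -4.255831307180223
side yaw -4.374317968150264
[235. 342.] [325. 251.] [215. 148.] [126. 250.] 
[541. 334.] [627. 261.] [556. 181.] [469. 261.] 
[198. 271.] [198. 271.] [198. 271.] [198. 271.] 
[567. 278.] [567. 278.] [567. 278.] [567. 278.]
```

>>> jog_arm:
  moves:
    - {"slide": [0, -30, 3], "angular": [0, 0, -1], "fingers": 0}
    - {"slide": [0, -70, 7], "angular": [0, 0, -2], "fingers": 0}
    - {"slide": [0, -110, 12], "angular": [0, 0, -3], "fingers": 0}
    - {"slide": [-1, -150, 17], "angular": [0, 0, -4], "fingers": 0}
    - {"slide": [-1, -190, 22], "angular": [0, 0, -5], "fingers": 0}
    - {"slide": [-1, -230, 27], "angular": [0, 0, -6], "fingers": 0}
    - {"slide": [-1, -265, 30], "angular": [0, 0, -6.6], "fingers": 0}
    - {"slide": [-1, -290, 30], "angular": [0, 0, -6.6], "fingers": 0}
    - {"slide": [-1, -298, 30], "angular": [0, 0, -6.6], "fingers": 0}
    - {"slide": [-1, -298, 30], "angular": [0, 0, -6.6], "fingers": 0}

```text
clock: 22.7
tcp_pos: [0.4814, -0.0874, 0.2203]
orientation: [-0.0, -0.056, 0.998, 0.0]
wrist_force: [0.3, 0.8, -0.5]
finger_gap: 0.0852
grip_force: 0.0
```

>>> jog_arm:
  moves:
    - {"slide": [0, 0, 0], "angular": [0, 0, 0], "fingers": 0}
    - {"slide": [0, 0, 0], "angular": [0, 0, 0], "fingers": 0}
    - {"slide": [0, 0, 0], "angular": [0, 0, 0], "fingers": 0}

```text
clock: 22.95
tcp_pos: [0.4812, -0.0844, 0.2207]
orientation: [-0.0, -0.059, 0.998, 0.0]
wrist_force: [0.3, -0.8, 0.4]
finger_gap: 0.0852
grip_force: 0.0
```

```bash
python3 - <<'E'
from h import *
p=shot('wrist'); save(p,'w8.png',s=1.42); np.save('w8.npy',p,allow_pickle=True)
detall(p,['dish_center','pot_center'],Z)
plan([.4815,-.0855,.02],np.radians(186.7))
E
```

```text
dish_center call 0.72 [277.5 179.2] [ 0.484  -0.0853]
dish_center call 0.5 [465.7 213.3] [0.4963 0.1036]
dish_center call 0.91 [277.2 178.7] [ 0.4836 -0.0856]
pot_center call 0.56 [144.7 153. ] [ 0.4712 -0.2073]
pot_center call 0.7 [142.3 153.1] [ 0.4715 -0.2094]
slide [-2.000e-01 -3.000e-01  2.007e+02] ang [-0.01  0.01  0.02]
```

View pics/w8.png

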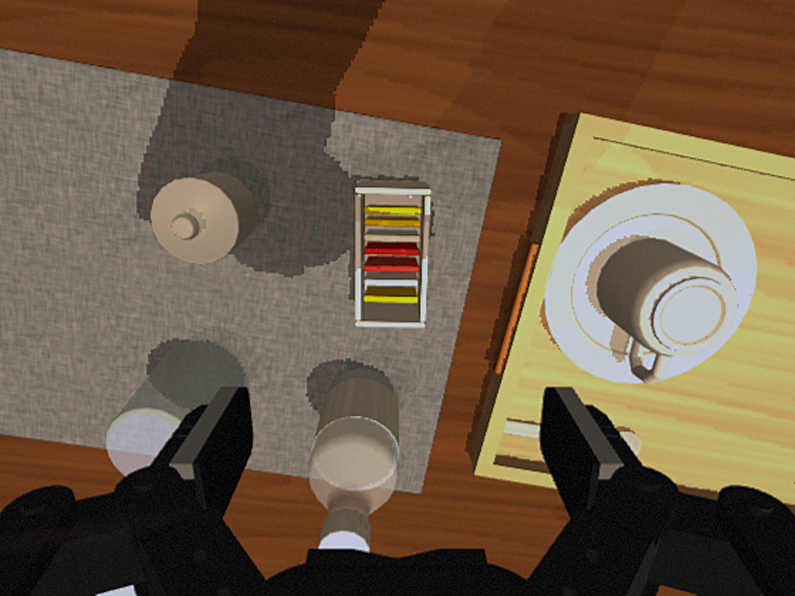

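The dish sits between the fingers, with rim corners (355,187), (431,188), (426,326) and (356,326). The bottle stands behind it with clearance.

```bash
python3 - <<'E'
from h import *
p=np.load('w8.npy',allow_pickle=True).item()
w=lambda u,v,z:px2w(p,((u+.5)/1.42,(v+.5)/1.42),z)[:2]
c=np.array([w(*q,.044) for q in [(355,187),(431,188),(426,326),(356,326)]]);m=c.mean(0);print(c.round(4),m)
d=c[2:].mean(0)-c[:2].mean(0);a=np.arctan2(d[1],d[0]);print('yaw',np.degrees(a))
print('knob',w(186,226,.068))
plan([*m,.02],np.pi+a)
E
```

```text
[[ 0.44   -0.1139]
 [ 0.4351 -0.0683]
 [ 0.5245 -0.0588]
 [ 0.53   -0.1047]] [ 0.48242888 -0.08644582]
yaw 5.938068357284817
knob [ 0.47030792 -0.20595974]
slide [ -1.   -1.4 200.7] ang [-0.01  0.01  0.78]
```

>>> jog_arm:
  moves:
    - {"slide": [-1, -0.7, 30], "angular": [0, 0, 0.5], "fingers": 0}
    - {"slide": [-1, -0.7, 65], "angular": [0, 0, 0.5], "fingers": 0}
    - {"slide": [-1, -0.7, 100], "angular": [0, 0, 0.5], "fingers": 0}
    - {"slide": [-1, -0.7, 130], "angular": [0, 0, 0.5], "fingers": 0}
    - {"slide": [-1, -0.7, 155], "angular": [0, 0, 0.5], "fingers": 0}
    - {"slide": [-1, -0.7, 175], "angular": [0, 0, 0.5], "fingers": 0}
    - {"slide": [-1, -0.7, 190], "angular": [0, 0, 0.5], "fingers": 0}
    - {"slide": [-1, -0.7, 198], "angular": [0, 0, 0.5], "fingers": 0}
    - {"slide": [-1, -0.7, 198], "angular": [0, 0, 0.5], "fingers": 0}
    - {"slide": [-1, -0.7, 198], "angular": [0, 0, 0.5], "fingers": 0}

```text
clock: 24.03
tcp_pos: [0.4823, -0.0864, 0.0228]
orientation: [-0.0, -0.054, 0.999, 0.0]
wrist_force: [0.1, -0.5, 0.8]
finger_gap: 0.0854
grip_force: 0.0
```

>>> jog_arm:
  moves:
    - {"slide": [0, 0, 0], "angular": [0, 0, 0], "fingers": 0.2}
    - {"slide": [0, 0, 0], "angular": [0, 0, 0], "fingers": 0.3}
    - {"slide": [0, 0, 0], "angular": [0, 0, 0], "fingers": 0.4}
    - {"slide": [0, 0, 0], "angular": [0, 0, 0], "fingers": 0.5}
    - {"slide": [0, 0, 0], "angular": [0, 0, 0], "fingers": 0.65}
    - {"slide": [0, 0, 0], "angular": [0, 0, 0], "fingers": 0.65}
    - {"slide": [0, 0, 0], "angular": [0, 0, 0], "fingers": 0.65}
  squeeze: 40

```text
clock: 24.62
tcp_pos: [0.4831, -0.0869, 0.0237]
orientation: [0.001, -0.054, 0.999, -0.0]
wrist_force: [-1.2, -0.1, 5.6]
finger_gap: 0.0454
grip_force: 41.7
```

>>> jog_arm:
  moves:
    - {"slide": [0, 0, -10], "angular": [0, 0, 0], "fingers": 0.65}
    - {"slide": [0, 0, -35], "angular": [0, 0, 0], "fingers": 0.65}
    - {"slide": [0, 0, -70], "angular": [0, 0, 0], "fingers": 0.65}
    - {"slide": [0, 0, -110], "angular": [0, 0, 0], "fingers": 0.65}
    - {"slide": [0, 0, -150], "angular": [0, 0, 0], "fingers": 0.65}
    - {"slide": [0, 0, -165], "angular": [0, 0, 0], "fingers": 0.65}

```text
clock: 25.12
tcp_pos: [0.4841, -0.0871, 0.1936]
orientation: [0.003, -0.054, 0.999, -0.001]
wrist_force: [1.1, -0.6, -2.8]
finger_gap: 0.0458
grip_force: 41.8
```

```bash
python3 -c "
from h import *
plan([.4915,.213,.19],np.radians(180-4.2))"
```

```text
slide [-39.5 297.5   2.9] ang [-0.15  0.39 10.35]
```

>>> jog_arm:
  moves:
    - {"slide": [-3, 20, 0], "angular": [0, 0, 1], "fingers": 0.65}
    - {"slide": [-8, 55, 0], "angular": [0, 0, 2], "fingers": 0.65}
    - {"slide": [-12, 93, 0], "angular": [0, 0, 4], "fingers": 0.65}
    - {"slide": [-17, 131, 0], "angular": [0, 0, 5], "fingers": 0.65}
    - {"slide": [-22, 169, 0], "angular": [0, 0, 6], "fingers": 0.65}
    - {"slide": [-28, 207, 0], "angular": [0, 0, 7], "fingers": 0.65}
    - {"slide": [-32, 243, 0], "angular": [0, 0, 8], "fingers": 0.65}
    - {"slide": [-36, 272, 0], "angular": [0, 0, 9], "fingers": 0.65}
    - {"slide": [-39, 292, 10], "angular": [0, 0, 10.3], "fingers": 0.65}
    - {"slide": [-39, 297, 30], "angular": [0, 0, 10.3], "fingers": 0.65}

```text
clock: 25.95
tcp_pos: [0.4905, 0.2167, 0.1599]
orientation: [0.002, 0.035, 0.999, 0.001]
wrist_force: [0.8, -0.1, -3.8]
finger_gap: 0.0453
grip_force: 41.9
```

>>> jog_arm:
  moves:
    - {"slide": [0, 0, 25], "angular": [0, 0, 0], "fingers": 0.65}
    - {"slide": [0, 0, 50], "angular": [0, 0, 0], "fingers": 0.65}
    - {"slide": [0, 0, 70], "angular": [0, 0, 0], "fingers": 0.65}
    - {"slide": [0, 0, 85], "angular": [0, 0, 0], "fingers": 0.65}
    - {"slide": [0, 0, 90], "angular": [0, 0, 0], "fingers": 0.65}
    - {"slide": [0, 0, 90], "angular": [0, 0, 0], "fingers": 0.65}
    - {"slide": [0, 0, 90], "angular": [0, 0, 0], "fingers": 0.65}
    - {"slide": [0, 0, 90], "angular": [0, 0, 0], "fingers": 0.65}

```text
clock: 26.62
tcp_pos: [0.4901, 0.2131, 0.0689]
orientation: [0.001, 0.036, 0.999, 0.0]
wrist_force: [-0.0, -0.6, -1.7]
finger_gap: 0.0454
grip_force: 41.8
```

```bash
python3 -c "
from h import *
plan([.4915,.213,.0355],np.radians(180-4.2))"
```

```text
slide [-1.3 -0.1 33.4] ang [0.03 0.11 0.04]
```

>>> jog_arm:
  moves:
    - {"slide": [-1.3, 0, 10], "angular": [0, 0, 0], "fingers": 0.65}
    - {"slide": [-1.3, 0, 19], "angular": [0, 0, 0], "fingers": 0.65}
    - {"slide": [-1.3, 0, 25], "angular": [0, 0, 0], "fingers": 0.65}
    - {"slide": [-1.3, 0, 29], "angular": [0, 0, 0], "fingers": 0.65}
    - {"slide": [-1.3, 0, 31], "angular": [0, 0, 0], "fingers": 0.65}
    - {"slide": [-1.3, 0, 31], "angular": [0, 0, 0], "fingers": 0.65}
    - {"slide": [-1.3, 0, 31], "angular": [0, 0, 0], "fingers": 0.65}

```text
clock: 27.2
tcp_pos: [0.4904, 0.2128, 0.0364]
orientation: [-0.0, 0.036, 0.999, -0.0]
wrist_force: [0.9, -0.3, -2.5]
finger_gap: 0.0455
grip_force: 41.8
```

>>> jog_arm:
  moves:
    - {"slide": [0, 0, 0.5], "angular": [0, 0, 0], "fingers": 0.65}
    - {"slide": [0, 0, 1], "angular": [0, 0, 0], "fingers": 0.65}
    - {"slide": [0, 0, 1.5], "angular": [0, 0, 0], "fingers": 0.65}
    - {"slide": [0, 0, 1.5], "angular": [0, 0, 0], "fingers": 0.65}

```text
clock: 27.53
tcp_pos: [0.4906, 0.2129, 0.0352]
orientation: [0.0, 0.036, 0.999, -0.0]
wrist_force: [-0.1, -0.9, -1.8]
finger_gap: 0.0456
grip_force: 41.8
```

>>> jog_arm:
  moves:
    - {"slide": [0, 0, 0.5], "angular": [0, 0, 0], "fingers": 0.65}
    - {"slide": [0, 0, 1], "angular": [0, 0, 0], "fingers": 0.65}
    - {"slide": [0, 0, 1], "angular": [0, 0, 0], "fingers": 0.65}

```text
clock: 27.78
tcp_pos: [0.4905, 0.2129, 0.0341]
orientation: [-0.0, 0.036, 0.999, -0.0]
wrist_force: [0.2, -0.5, -2.9]
finger_gap: 0.0457
grip_force: 41.8
```

>>> jog_arm:
  moves:
    - {"slide": [0, 0, 0.5], "angular": [0, 0, 0], "fingers": 0.65}
    - {"slide": [0, 0, 1], "angular": [0, 0, 0], "fingers": 0.65}
    - {"slide": [0, 0, 1], "angular": [0, 0, 0], "fingers": 0.65}

```text
clock: 28.03
tcp_pos: [0.4904, 0.2128, 0.033]
orientation: [-0.0, 0.036, 0.999, -0.0]
wrist_force: [-0.3, -0.2, -2.0]
finger_gap: 0.0453
grip_force: 41.8
```

>>> jog_arm:
  moves:
    - {"slide": [-0.5, 0, 0.5], "angular": [0, 0, 0], "fingers": 0.65}
    - {"slide": [-0.5, 0, 1], "angular": [0, 0, 0], "fingers": 0.65}
    - {"slide": [-0.5, 0, 1], "angular": [0, 0, 0], "fingers": 0.65}

```text
clock: 28.28
tcp_pos: [0.491, 0.2128, 0.032]
orientation: [-0.0, 0.036, 0.999, -0.0]
wrist_force: [-0.0, -0.3, -2.2]
finger_gap: 0.0451
grip_force: 41.8
```

>>> jog_arm:
  moves:
    - {"slide": [0, 0, 0.4], "angular": [0, 0, 0], "fingers": 0.65}
    - {"slide": [0, 0, 0.8], "angular": [0, 0, 0], "fingers": 0.65}
    - {"slide": [0, 0, 0.8], "angular": [0, 0, 0], "fingers": 0.65}

```text
clock: 28.53
tcp_pos: [0.491, 0.2128, 0.0318]
orientation: [0.0, 0.036, 0.999, -0.0]
wrist_force: [-2.3, -0.5, 3.6]
finger_gap: 0.0455
grip_force: 42.4
```

>>> jog_arm:
  moves:
    - {"slide": [0, 0, -0.3], "angular": [0, 0, 0], "fingers": 0.45}
    - {"slide": [0, 0, -0.5], "angular": [0, 0, 0], "fingers": 0.35}
    - {"slide": [0, 0, -0.5], "angular": [0, 0, 0], "fingers": 0.3}
    - {"slide": [0, 0, -1], "angular": [0, 0, 0], "fingers": 0.3}
    - {"slide": [0, 0, -15], "angular": [0, 0, 0], "fingers": 0.3}
    - {"slide": [0, 0, -45], "angular": [0, 0, 0], "fingers": 0.3}
    - {"slide": [0, 0, -80], "angular": [0, 0, 0], "fingers": 0.2}
    - {"slide": [0, 0, -120], "angular": [0, 0, 0], "fingers": 0}
    - {"slide": [0, 0, -160], "angular": [0, 0, 0], "fingers": 0}
    - {"slide": [0, 0, -190], "angular": [0, 0, 0], "fingers": 0}

```text
clock: 29.37
tcp_pos: [0.4916, 0.213, 0.2248]
orientation: [0.002, 0.036, 0.999, 0.0]
wrist_force: [0.5, 0.8, 0.5]
finger_gap: 0.0853
grip_force: 0.0
```

>>> jog_arm:
  moves:
    - {"slide": [0, 0, -5], "angular": [0, 0, 0], "fingers": 0}
    - {"slide": [0, 0, -5], "angular": [0, 0, 0], "fingers": 0}
    - {"slide": [0, 0, -5], "angular": [0, 0, 0], "fingers": 0}
    - {"slide": [0, 0, -5], "angular": [0, 0, 0], "fingers": 0}

```text
clock: 29.7
tcp_pos: [0.49, 0.2126, 0.2244]
orientation: [-0.001, 0.036, 0.999, -0.001]
wrist_force: [-0.1, -0.7, -0.3]
finger_gap: 0.0856
grip_force: 0.0
```

```bash
python3 - <<'E'
from h import *
p=shot('wrist'); save(p,'w9.png',s=1.42); np.save('w9.npy',p,allow_pickle=True)
detall(p,['dish_center'],dict(dish_center=.034))
plan([.470,-.208,.22],np.radians(180))
E
```

```text
dish_center call 0.86 [279.3 179.3] [0.4903 0.2128]
slide [ -10.5 -420.9    4.9] ang [-0.06 -0.19 -4.15]
```

View pics/w9.png

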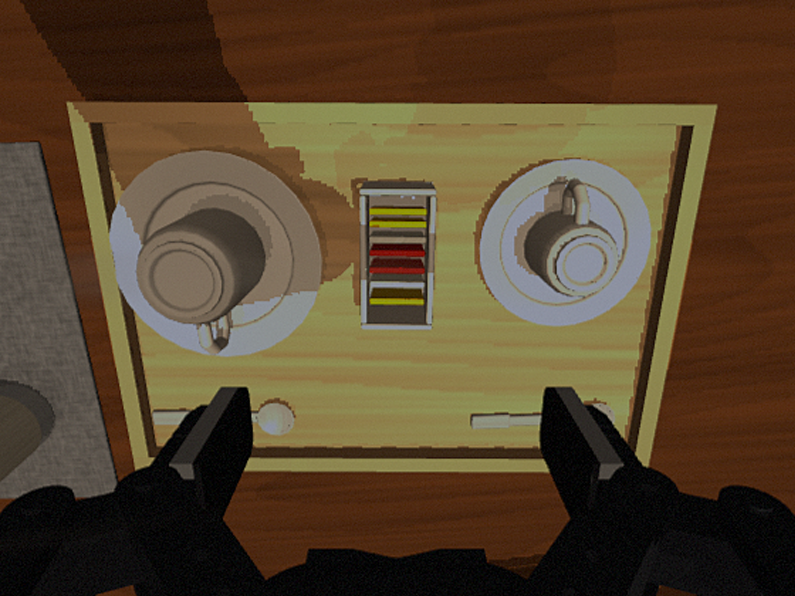

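The dish sits in the gap: its centre is at about (397,257), with saucer edges at 322 and 479, parallel to the tray. Now the pot.

>>> jog_arm:
  moves:
    - {"slide": [-1, -25, 0], "angular": [0, 0, -1], "fingers": 0}
    - {"slide": [-2, -64, 0], "angular": [0, 0, -2], "fingers": 0}
    - {"slide": [-3, -104, 0], "angular": [0, 0, -3], "fingers": 0}
    - {"slide": [-4, -144, 0], "angular": [0, 0, -4], "fingers": 0}
    - {"slide": [-5, -184, 0], "angular": [0, 0, -4], "fingers": 0}
    - {"slide": [-6, -224, 0], "angular": [0, 0, -4], "fingers": 0}
    - {"slide": [-7, -264, 0], "angular": [0, 0, -4], "fingers": 0}
    - {"slide": [-8, -304, 0], "angular": [0, 0, -4], "fingers": 0}
    - {"slide": [-9, -344, 0], "angular": [0, 0, -4], "fingers": 0}
    - {"slide": [-10, -382, 0], "angular": [0, 0, -4], "fingers": 0}

```text
clock: 30.68
tcp_pos: [0.4724, -0.1708, 0.2254]
orientation: [-0.001, 0.002, 1.0, 0.0]
wrist_force: [0.3, -0.1, -0.4]
finger_gap: 0.0858
grip_force: 0.0
```

>>> jog_arm:
  moves:
    - {"slide": [0, -28, 10], "angular": [0, 0, 0], "fingers": 0}
    - {"slide": [0, -38, 40], "angular": [0, 0, 0], "fingers": 0}
    - {"slide": [0, -38, 70], "angular": [0, 0, 0], "fingers": 0}
    - {"slide": [0, -38, 80], "angular": [0, 0, 0], "fingers": 0}
    - {"slide": [0, -38, 80], "angular": [0, 0, 0], "fingers": 0}
    - {"slide": [0, -38, 80], "angular": [0, 0, 0], "fingers": 0}
    - {"slide": [0, -38, 80], "angular": [0, 0, 0], "fingers": 0}
    - {"slide": [0, -38, 80], "angular": [0, 0, 0], "fingers": 0}

```text
clock: 31.35
tcp_pos: [0.4744, -0.207, 0.1481]
orientation: [0.001, 0.001, 1.0, -0.001]
wrist_force: [0.9, -0.6, -0.3]
finger_gap: 0.0858
grip_force: 0.0
```

```bash
python3 - <<'E'
from h import *
p=shot('wrist'); save(p,'w10.png',s=1.42)
detall(p,['pot_center'],Z)
print(w2px(p,(.4705,-.2075,.068))*1.42,w2px(p,(.4705,-.2075,.034)))
# lid/top circle
hsv=cv2.cvtColor(p['color'],cv2.COLOR_RGB2HSV)
circ(p,.051,thr=130,smax=60)
plan([.4705,-.2075,.022],np.pi)
E
```

```text
pot_center call 0.69 [278.7 199.5] [ 0.4713 -0.2073]
pot_center call 0.57 [277.1 201.2] [ 0.4726 -0.2085]
[395.32092937 304.69927994] [278.47104313 198.50698708]
(235, 376, 58, 17) circle mm [ 626.  -219.7   23.5]
(302, 318, 55, 69) circle mm [ 594.5 -170.2   36.3]
(70, 227, 78, 80) circle mm [ 516.8 -334.2   33.1]
(408, 220, 86, 79) circle mm [508.8 -82.   35.8]
(144, 218, 144, 168) circle mm [ 551.  -252.1   74.2]
(108, 204, 47, 36) circle mm [ 480.9 -308.9   18.5]
(326, 174, 31, 49) circle mm [ 465.2 -168.2   17.6]
(260, 168, 168, 148) circle mm [ 498.7 -161.7   59. ]
(378, 151, 43, 43) circle mm [ 446.2 -127.5   15.5]
(417, 150, 25, 52) circle mm [ 449.6 -105.3   17.5]
(409, 111, 102, 108) circle mm [445.  -88.5  39.6]
(415, 104, 33, 45) circle mm [ 417.1 -106.9   14.6]
(244, 86, 45, 35) circle mm [ 401.7 -215.    15.3]
slide [  3.8  -0.4 125.6] ang [-0.08  0.12 -0.11]
```

View pics/w10.png

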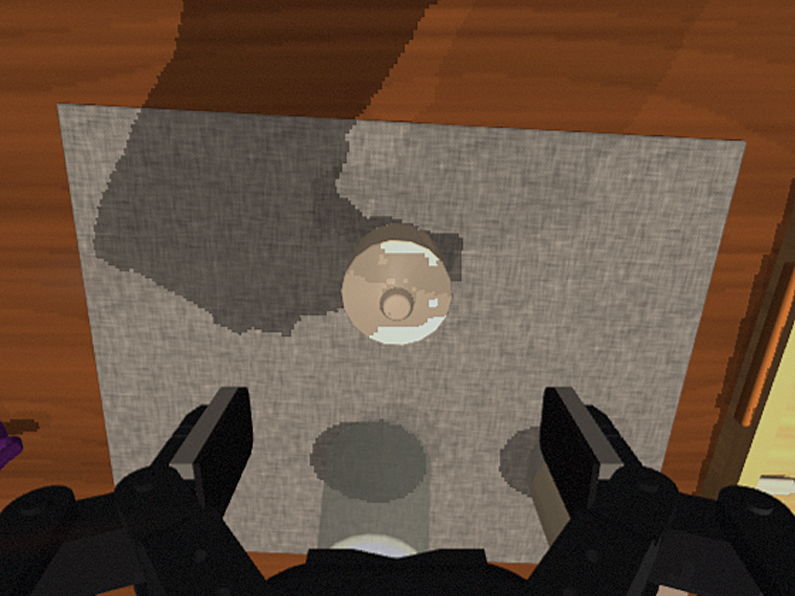

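The pot's knob is at (397,305), as predicted. I'll descend and grip.

>>> jog_arm:
  moves:
    - {"slide": [3, 0, 30], "angular": [0, 0, 0], "fingers": 0}
    - {"slide": [3, 0, 65], "angular": [0, 0, 0], "fingers": 0}
    - {"slide": [3, 0, 95], "angular": [0, 0, 0], "fingers": 0}
    - {"slide": [3, 0, 115], "angular": [0, 0, 0], "fingers": 0}
    - {"slide": [3, 0, 123], "angular": [0, 0, 0], "fingers": 0}
    - {"slide": [3, 0, 123], "angular": [0, 0, 0], "fingers": 0}
    - {"slide": [3, 0, 123], "angular": [0, 0, 0], "fingers": 0}

```text
clock: 32.08
tcp_pos: [0.4707, -0.2071, 0.0241]
orientation: [0.0, 0.001, 1.0, -0.0]
wrist_force: [0.3, -0.5, 0.6]
finger_gap: 0.0852
grip_force: 0.0
```

>>> jog_arm:
  moves:
    - {"slide": [0, 0, 0], "angular": [0, 0, 0], "fingers": 0.2}
    - {"slide": [0, 0, 0], "angular": [0, 0, 0], "fingers": 0.3}
    - {"slide": [0, 0, 0], "angular": [0, 0, 0], "fingers": 0.4}
    - {"slide": [0, 0, 0], "angular": [0, 0, 0], "fingers": 0.5}
    - {"slide": [0, 0, 0], "angular": [0, 0, 0], "fingers": 0.6}
    - {"slide": [0, 0, 0], "angular": [0, 0, 0], "fingers": 0.6}
    - {"slide": [0, 0, 0], "angular": [0, 0, 0], "fingers": 0.6}
  squeeze: 35

```text
clock: 32.67
tcp_pos: [0.4713, -0.2074, 0.0251]
orientation: [0.001, 0.001, 1.0, -0.001]
wrist_force: [-0.4, 1.3, 6.5]
finger_gap: 0.0511
grip_force: 35.9
```

>>> jog_arm:
  moves:
    - {"slide": [0, 0, -10], "angular": [0, 0, 0], "fingers": 0.6}
    - {"slide": [0, 0, -35], "angular": [0, 0, 0], "fingers": 0.6}
    - {"slide": [0, 0, -70], "angular": [0, 0, 0], "fingers": 0.6}
    - {"slide": [0, 0, -110], "angular": [0, 0, 0], "fingers": 0.6}
    - {"slide": [0, 0, -150], "angular": [0, 0, 0], "fingers": 0.6}
    - {"slide": [0, 0, -185], "angular": [0, 0, 0], "fingers": 0.6}
    - {"slide": [0, 0, -190], "angular": [0, 0, 0], "fingers": 0.6}

```text
clock: 33.25
tcp_pos: [0.4728, -0.2085, 0.2212]
orientation: [0.005, 0.001, 1.0, -0.003]
wrist_force: [1.7, 0.1, -1.4]
finger_gap: 0.0517
grip_force: 37.2
```

```bash
python3 -c "
from h import *
plan([.577,.2065,.21],np.radians(180-4.2))"
```

```text
slide [-103.   415.3    9.6] ang [-0.34  0.57  4.05]
```

>>> jog_arm:
  moves:
    - {"slide": [-5, 20, 0], "angular": [0, 0, 0.5], "fingers": 0.6}
    - {"slide": [-14, 56, 0], "angular": [0, 0, 1], "fingers": 0.6}
    - {"slide": [-23, 93, 0], "angular": [0, 0, 1.5], "fingers": 0.6}
    - {"slide": [-32, 131, 0], "angular": [0, 0, 2], "fingers": 0.6}
    - {"slide": [-41, 169, 0], "angular": [0, 0, 2.5], "fingers": 0.6}
    - {"slide": [-50, 207, 0], "angular": [0, 0, 3], "fingers": 0.6}
    - {"slide": [-60, 245, 0], "angular": [0, 0, 3.5], "fingers": 0.6}
    - {"slide": [-70, 283, 0], "angular": [0, 0, 4], "fingers": 0.6}
    - {"slide": [-79, 320, 0], "angular": [0, 0, 4], "fingers": 0.6}
    - {"slide": [-88, 356, 0], "angular": [0, 0, 4], "fingers": 0.6}

```text
clock: 34.08
tcp_pos: [0.5588, 0.151, 0.2134]
orientation: [-0.0, 0.036, 0.999, -0.0]
wrist_force: [1.0, -0.8, -1.2]
finger_gap: 0.0515
grip_force: 37.2
```

```bash
python3 -c "
from h import *
plan([.577,.2065,.14],np.radians(180-4.2))"
```

```text
slide [-14.2  56.7  73.4] ang [-0.01 -0.02  0.07]
```

>>> jog_arm:
  moves:
    - {"slide": [-7, 28, 10], "angular": [0, 0, 0], "fingers": 0.6}
    - {"slide": [-12, 48, 25], "angular": [0, 0, 0], "fingers": 0.6}
    - {"slide": [-14, 56, 50], "angular": [0, 0, 0], "fingers": 0.6}
    - {"slide": [-14, 56.5, 80], "angular": [0, 0, 0], "fingers": 0.6}
    - {"slide": [-14, 56.5, 110], "angular": [0, 0, 0], "fingers": 0.6}
    - {"slide": [-14, 56.5, 130], "angular": [0, 0, 0], "fingers": 0.6}
    - {"slide": [-14, 56.5, 140], "angular": [0, 0, 0], "fingers": 0.6}
    - {"slide": [-14, 56.5, 140], "angular": [0, 0, 0], "fingers": 0.6}
    - {"slide": [-14, 56.5, 140], "angular": [0, 0, 0], "fingers": 0.6}
    - {"slide": [-14, 56.5, 140], "angular": [0, 0, 0], "fingers": 0.6}

```text
clock: 34.92
tcp_pos: [0.5784, 0.2043, 0.0751]
orientation: [0.001, 0.036, 0.999, 0.0]
wrist_force: [0.5, 0.2, -1.6]
finger_gap: 0.0512
grip_force: 37.2
```

```bash
python3 -c "
from h import *
plan([.577,.2065,.037],np.radians(180-4.2))"
```

```text
slide [ 1.7  2.  38.1] ang [0.04 0.15 0.03]
```

>>> jog_arm:
  moves:
    - {"slide": [1, 1.5, 12], "angular": [0, 0, 0], "fingers": 0.6}
    - {"slide": [1, 1.5, 22], "angular": [0, 0, 0], "fingers": 0.6}
    - {"slide": [1, 1.5, 30], "angular": [0, 0, 0], "fingers": 0.6}
    - {"slide": [1, 1.5, 34], "angular": [0, 0, 0], "fingers": 0.6}
    - {"slide": [1, 1.5, 36], "angular": [0, 0, 0], "fingers": 0.6}
    - {"slide": [1, 1.5, 37], "angular": [0, 0, 0], "fingers": 0.6}
    - {"slide": [1, 1.5, 37], "angular": [0, 0, 0], "fingers": 0.6}

```text
clock: 35.5
tcp_pos: [0.5764, 0.2057, 0.0363]
orientation: [0.0, 0.036, 0.999, -0.0]
wrist_force: [-0.4, -0.5, -2.0]
finger_gap: 0.0513
grip_force: 37.2
```

>>> jog_arm:
  moves:
    - {"slide": [0, 0, 0.5], "angular": [0, 0, 0], "fingers": 0.6}
    - {"slide": [0, 0, 1], "angular": [0, 0, 0], "fingers": 0.6}
    - {"slide": [0, 0, 1], "angular": [0, 0, 0], "fingers": 0.6}

```text
clock: 35.75
tcp_pos: [0.5765, 0.2058, 0.0355]
orientation: [0.0, 0.036, 0.999, 0.0]
wrist_force: [0.1, -0.6, -1.6]
finger_gap: 0.0514
grip_force: 37.2
```

>>> jog_arm:
  moves:
    - {"slide": [0, 0.5, 0.5], "angular": [0, 0, 0], "fingers": 0.6}
    - {"slide": [0, 0.5, 1], "angular": [0, 0, 0], "fingers": 0.6}
    - {"slide": [0, 0.5, 1], "angular": [0, 0, 0], "fingers": 0.6}

```text
clock: 36.0
tcp_pos: [0.5763, 0.2063, 0.0343]
orientation: [0.0, 0.036, 0.999, -0.0]
wrist_force: [0.1, 0.2, -1.8]
finger_gap: 0.0513
grip_force: 37.2
```

>>> jog_arm:
  moves:
    - {"slide": [0, 0, 0.5], "angular": [0, 0, 0], "fingers": 0.6}
    - {"slide": [0, 0, 0.8], "angular": [0, 0, 0], "fingers": 0.6}
    - {"slide": [0, 0, 0.8], "angular": [0, 0, 0], "fingers": 0.6}

```text
clock: 36.25
tcp_pos: [0.5763, 0.2063, 0.0334]
orientation: [-0.0, 0.036, 0.999, -0.0]
wrist_force: [0.4, -0.4, -1.5]
finger_gap: 0.0515
grip_force: 37.2
```

>>> jog_arm:
  moves:
    - {"slide": [0, 0, 0.4], "angular": [0, 0, 0], "fingers": 0.6}
    - {"slide": [0, 0, 0.8], "angular": [0, 0, 0], "fingers": 0.6}
    - {"slide": [0, 0, 0.8], "angular": [0, 0, 0], "fingers": 0.6}

```text
clock: 36.5
tcp_pos: [0.5764, 0.2063, 0.0331]
orientation: [0.0, 0.036, 0.999, -0.0]
wrist_force: [-2.1, -0.3, 1.7]
finger_gap: 0.0516
grip_force: 37.5
```

>>> jog_arm:
  moves:
    - {"slide": [0, 0, -0.1], "angular": [0, 0, 0], "fingers": 0.4}
    - {"slide": [0, 0, -0.2], "angular": [0, 0, 0], "fingers": 0.3}
    - {"slide": [0, 0, -0.3], "angular": [0, 0, 0], "fingers": 0.22}
    - {"slide": [0, 0, -1], "angular": [0, 0, 0], "fingers": 0.22}
    - {"slide": [0, 0, -15], "angular": [0, 0, 0], "fingers": 0.22}
    - {"slide": [0, 0, -45], "angular": [0, 0, 0], "fingers": 0.2}
    - {"slide": [0, 0, -80], "angular": [0, 0, 0], "fingers": 0.1}
    - {"slide": [0, 0, -120], "angular": [0, 0, 0], "fingers": 0}
    - {"slide": [20, 0, -160], "angular": [0, 0, 0], "fingers": 0}
    - {"slide": [40, 0, -195], "angular": [0, 0, 0], "fingers": 0}

```text
clock: 37.33
tcp_pos: [0.5378, 0.2089, 0.228]
orientation: [0.001, 0.037, 0.999, 0.0]
wrist_force: [0.2, -0.1, -0.2]
finger_gap: 0.0853
grip_force: 0.0
```

>>> jog_arm:
  moves:
    - {"slide": [25, 0, -20], "angular": [0, 0, 0], "fingers": 0}
    - {"slide": [45, 0, -35], "angular": [0, 0, 0], "fingers": 0}
    - {"slide": [45, 0, -35], "angular": [0, 0, 0], "fingers": 0}
    - {"slide": [45, 0, -35], "angular": [0, 0, 0], "fingers": 0}
    - {"slide": [45, 0, -35], "angular": [0, 0, 0], "fingers": 0}

```text
clock: 37.75
tcp_pos: [0.4928, 0.2124, 0.2609]
orientation: [0.0, 0.036, 0.999, -0.0]
wrist_force: [0.1, 0.3, -0.7]
finger_gap: 0.0855
grip_force: 0.0
```

```bash
python3 - <<'E'
from h import *
print(get_state()['tcp_pos'])
Z2=dict(big_cup_center=.049,small_cup_center=.043,dish_center=.034,pot_center=.046)
p=shot('wrist'); save(p,'w11.png'); np.save('w11.npy',p,allow_pickle=True); detall(p,Z2,Z2); circ(p,.026)
for n in('scene',):
    p=shot(n); print(n); save(p,'s2.png'); detall(p,Z2,Z2); detall(p,['tumbler_center','bottle_center'],Z)
E
```

```text
[0.49277196 0.21240057 0.26086418]
big_cup_center call 0.75 [149.6 176.2] [0.4868 0.0842]
big_cup_center call 0.64 [153.9 178.7] [0.4896 0.088 ]
small_cup_center call 0.68 [392.9 167.9] [0.497  0.3268]
small_cup_center call 0.76 [392.7 165.5] [0.4945 0.3266]
dish_center call 0.81 [278.6 168.7] [0.4917 0.2123]
dish_center call 0.72 [278.7 165.2] [0.488  0.2126]
pot_center call 0.79 [277.6 246.4] [0.5734 0.2054]
pot_center call 0.55 [277.3 166.8] [0.487  0.2113]
(255, 232, 49, 45) circle mm [592.5 205.1  28.5]
(166, 202, 56, 32) circle mm [542.1 114.3  35.6]
(95, 143, 65, 89) circle mm [503.8  49.9  55.1]
(381, 125, 44, 67) circle mm [492.1 339.2  35. ]
(333, 106, 109, 108) circle mm [494.5 325.2  57. ]
scene
big_cup_center call 0.83 [329.6 248.8] [0.4902 0.0907]
big_cup_center call 0.81 [165.6 144.8] [ 0.5954 -0.4739]
big_cup_center call 0.61 [222.8 121.1] [ 0.4028 -0.4579]
big_cup_center call 0.87 [330.1 252. ] [0.4958 0.098 ]
big_cup_center call 0.58 [168.1 143.8] [ 0.5876 -0.4731]
big_cup_center call 0.58 [219.9 120.9] [ 0.4091 -0.4643]
small_cup_center call 0.95 [409.3 323.8] [0.4941 0.3302]
small_cup_center call 0.64 [410.1 323.2] [0.4917 0.3304]
dish_center call 0.43 [245.4 217.2] [ 0.5768 -0.122 ]
dish_center call 0.86 [369.6 285.8] [0.4841 0.2138]
pot_center call 0.71 [340.  303.4] [0.5731 0.205 ]
pot_center call 0.58 [342.6 307.4] [0.5756 0.2151]
tumbler_center call 0.82 [214.9 196.7] [ 0.6009 -0.2201]
tumbler_center call 0.8 [215.5 198.6] [ 0.6035 -0.2137]
bottle_center call 0.79 [241.1 217.2] [ 0.6044 -0.1013]
bottle_center call 0.65 [240.6 222.5] [ 0.6153 -0.089 ]
```

Detections match the plan: both cups centred, dish mid-gap, pot about 13 mm behind the dish, bystanders unmoved.

```bash
python3 -c "
from workcell import *
print(hand_in())"
```

```text
the job is handed in; nothing more can be done
None
```

The tea tray is laid and handed in: both cups stand upside down within about 2 mm of their saucers' centres, the dish is in the middle of the gap, and the pot is about 13 mm behind it, with the tumbler and bottle where they stood (about 38 s on the robot's clock; the result wasn't reported).

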